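# Check the opening of a contact grill with a taper gauge

## Robot

A 7-joint arm with a two-finger parallel gripper is mounted at the origin on a cart in front of the work surface, level with it; the furniture and walls round the work are solid. World frame = base frame: x ahead of the robot, y to its left, z up, the work surface at z = 0. Lengths are in m, angles in rad, forces in N, time in s.
With the tool pointing down it reaches from about 0.4 to 0.85 m from the base axis. Payload 10.4 kg.
Tool frame: the origin (TCP) lies at the very end of the fingers, on their centre line; the grasp point (between the pads) lies 19 mm behind it; y points along the fingers, x is the direction in which the jaws open and shut, and the axes are right-handed (so a half turn about y gives the same grasp; the last joint's range is limited). The gripper opens to 87 mm and grips with 3 to 60 N. Pads are 19 mm wide; open, the fingers measure 117 mm over their backs; the gripper's body (75 mm by 190 mm) begins 51 mm behind the grasp point.
Start: joints at [-1.209, 0.332, -0.065, 1.46, 0.022, 1.35, -0.088], TCP at [0.235, 0.579, 0.223] pointing down, gripper open.
Joint ranges: [-2.6, 2.6], [-0.5, 2.12], [-1.47, 1.34], [0.16, 2.42], [-1.27, 4.41], [0.06, 2.06], [-2.6, 2.6]. Speed limits (rad/s): [2.22, 2.22, 2.79, 2.79, 3.14, 3.14, 3.14].

## Interface

Orientations are given as a unit quaternion [x, y, z, w].
In Python, from bench import readout, vision, r gives the robot as it stands.
- The arm moves only by the tool arm_command, never from a script. Its argument "targets" is a list that holds one entry, the list of rows, each a list of 6 numbers: the shift along the tool's x, y, z in m, then the turn, a rotation vector about the tool's x, y, z in degrees. A call has 1 to 12 rows; each row shifts and turns the commanded pose from where the row before left it, along the tool's axes as they then stand; what a row does not reach is not made up. A row lasts 1/12 s, in which the tool goes at most 41.7 mm and 7.16 degrees, less where a joint would pass 70% of its speed; a pose out of reach is approached as far as the arm can. A call is refused whole if a number of a shift passes 0.0417 or a number of a turn 7.16, either way. A call with a gripper value outside its range is refused whole. "hand" is the opening, from 0 (shut) to 1 (fully open), set as the call begins (left out, the last holds). The fingers move at their own pace and stop on an object; "grip_force" is the grip in N (left out, the last holds). Time passes only in rows, so rows that do not move let the fingers close. It gives the time, the measured TCP pose, the force and the opening at its end, in the units of the state.
- readout.read_state(): the state, without advancing time (a new reading comes with each control period).
- vision.camera(name): name is "scene" or "top" or "wrist"; returns a dict with "pixels" (480x640x3 uint8, blue, green, red), "fovy" (degrees; the focal length in pixels is half the picture's height over the tangent of half this angle, whatever the lens; pixels are square), "cx", "cy" (the principal point, pixels), "R" (3x3) and "t" (3): a world point X has camera coordinates R X + t; the wrist camera has in their place "mount" (4x4, takes a point from camera to tool coordinates, whose origin is the TCP and whose axes are the tool frame's). Camera axes: x right, y down, z forward; pixel columns grow to the right and rows downward; lengths in m; the calibration is good to about 2 mm. A picture is of the moment at which its call begins: read the wrist's pose just before it. There is no depth.
- r.close_job(): hands the job in, once; it reports no verdict.
The state is a dict: "time": time; "joint_positions": joint angles; "joint_vel": joint speeds; "joint_torque": joint torques, N m; "ee_pos": TCP position; "eef_rot": TCP orientation; "ft_force": force on the tool from outside, world axes, zero at the start; "torque": the same for the moment, N m; "width": finger opening in m.
Only numpy, scipy, OpenCV 4.12 (cv2) and the standard library are available. Lean on these libraries where they do the work, as an engineer would, in place of code of your own. Each camera call takes 0.05 s, during which the arm holds its last target.

## Task

The contact grill's lid has been set ajar and its opening must be measured at the front edge. Pick up the taper gauge by its grip, lay its blade flat on the lower plate in front of the lid, pointing straight in, and gently slide it in between the two plates until it drags snugly against both, without forcing it or shifting the lid. Finish while still holding the gauge there, snug and still, so that it can be read; leave everything else on the worktop alone.

Things in the scene. Friction and masses are not known exactly. Their poses are not given: they have to be found in the camera images.
- gauge: Taper gauge, 80 g: steel wedge blade with scale lines, black plastic grip. Origin: underside, below the middle of the grip; x along the blade to the tip, z up. Grip 75 long (x -37.5 to 37.5 mm), 18 wide, 26 tall: take it across its width. Blade 16 wide, underside flush with the grip's, 10 thick up to x = 40 mm, then tapering 1 mm per 11.25 mm to 2 thick at the tip, x = 130 mm.
- gauge_tip (a point): Middle of the lower edge of the gauge's tip, 130 mm along x from gauge.
- grill: Small aluminium contact grill, fixed, right of the sink, 205 deep, 186 wide, 102 tall at the lid's bar handle. Origin: middle of its underside, on the worktop; x from its front to the hinge at the rear, z up. Front of the base at x = -110 mm, front edge of the upper plate (and lid) at -70 to -74 mm; the bar handle overhangs to -85 mm at heights 90 to 110 mm.
- lower_plate: Flat dark lower plate of the grill; same origin and axes as grill. Its top face is level, 48 mm above the worktop, from x = -104 to +85 mm and 82 mm to either side; the front 30 mm, before the lid, are open from above but for the bar handle.
- upper_plate: Flat dark plate under the lid, 164 wide (y), 9 thick, turns with the lid; its origin lies on the hinge axis (98 mm behind the grill's origin, 57 mm up).
- plate_edge (a point): Middle of the front lower edge of the upper plate, 168 mm in front of the hinge axis. Its height less 48 mm is the opening, 4.5 to 7.2 mm, so the blade first touches it 28 to 59 mm deep.
- lid (a joint): Opening angle of the lid (rad), 0 = shut, plates 1.5 mm apart; the front edge rises 168 mm per rad. Starts at 0.018 to 0.034 and stays as set; about 8 N up at the front edge shifts it. Contact is slightly springy: the force on the plates grows over several mm of travel after first touch.
- mug: Blue and white mug, 92 tall, at the back left; origin under it. Leave alone.
- biscuits: Biscuit box 51x177x78, at the back left; origin under it. Leave alone.
- salt_shaker: Salt shaker 44 wide, 90 tall, left of the sink; origin under it. Leave alone.
- garlic: Garlic bulb 53 wide and tall, on the right near the front; origin under it. Leave alone.
- sink_plug: Black rubber sink plug 51 wide, 37 tall with its ring, in front of the sink; origin under it. Leave alone.
- spice_jar: Spice jar with a white lid, 47 wide, 98 tall, at the right edge beside the grill; origin under it. Leave alone.
- water_bottle: Clear water bottle 65 wide, 212 tall, behind the sink's right side; origin under it. Leave alone.

How it is judged:
By the outcome, as a careful person would: the job done as asked, in the order asked, and still so for the second after the job is handed in, while the arm keeps its last pose, push and grip.
It also fails if it takes over 67 s, if anything falls off the work surface, if the arm or the gripper's body presses on something with over 40 N, if the wrist force passes 120 N, or if a joint passes its speed limit or range.

## Working session

There is one attempt and no reset: what is moved stays moved. The work goes in short steps, Python scripts to look and compute and a tool call to move; the robot and the scene stay as the last step left them, time stands still between calls to the robot, and variables do not carry over. Pictures are saved under pics/ and viewed, and the job is handed in when it is done.

Besides the shell and the picture viewer there is one more tool, called after ">>>" by a JSON object that holds its "api" and its "payload", one argument or row to a line. arm_command: Moves the arm, as the interface text tells. Its arguments: {"type":"object","properties":{"targets":{"type":"array","items":{"type":"array","items":{"type":"array","items":{"type":"number"}}}},"hand":{"type":"number"},"grip_force":{"type":"number"}},"required":["targets"]}

```bash
mkdir -p pics; ls; python3 - <<'E'
from bench import readout, vision, r
import cv2
s=readout.read_state(); print(s)
for n in ["scene","top","wrist"]:
    c=vision.camera(n); cv2.imwrite(f"pics/{n}0.png",c["pixels"]); print(n,{k:v for k,v in c.items() if k!="pixels"})
E
```

```text
pics
{'time': 0.0, 'joint_positions': array([-1.20858406,  0.33285235, -0.0646889 ,  1.46097352,  0.02159039,
        1.34992214, -0.08852207]), 'joint_vel': array([-0.00028809,  0.00101963,  0.00031447, -0.00032811, -0.00109292,
       -0.00057916, -0.00015917]), 'joint_torque': array([ 2.21764244e-04, -6.23248029e+01,  2.49593711e-02, -3.89907432e+01,
       -6.13855803e-02,  3.96631763e-02,  1.44051601e-04]), 'ee_pos': array([0.23447192, 0.57890858, 0.22175074]), 'eef_rot': array([ 0.58669373,  0.39474406, -0.3955739 , -0.58607925]), 'ft_force': array([-0.15764595,  0.32820523, -0.45349709]), 'torque': array([ 0.04859066, -0.04671105,  0.00329257]), 'width': 0.08706442578480285}
scene {'fovy': 49.22065941330371, 'cx': 325.8308570658306, 'cy': 246.0898994136647, 'R': array([[ 0.77563593, -0.63082716, -0.02111875],
       [-0.44035518, -0.51686344, -0.73412499],
       [ 0.45219047,  0.57871347, -0.67868586]]), 't': array([-0.51019589,  0.25584556,  1.10769401])}
top {'fovy': 45.814786485447996, 'cx': 322.035863943662, 'cy': 236.01682980660362, 'R': array([[ 0.13073191, -0.99140131, -0.00571115],
       [-0.89496789, -0.1155333 , -0.43091129],
       [ 0.42654619,  0.06144516, -0.90237622]]), 't': array([-0.15362633,  0.55504837,  1.44389456])}
wrist {'fovy': 67.15444149244617, 'cx': 327.34221367719107, 'cy': 237.24819808751909, 'mount': array([[ 9.99999985e-01, -1.69522033e-04, -4.15337197e-05,
         5.09437604e-04],
       [-1.21003105e-05, -3.04731020e-01,  9.52438452e-01,
        -1.62251242e-01],
       [-1.74115915e-04, -9.52438437e-01, -3.04731017e-01,
         8.36323941e-02],
       [ 0.00000000e+00,  0.00000000e+00,  0.00000000e+00,
         1.00000000e+00]])}
```

View pics/scene0.png

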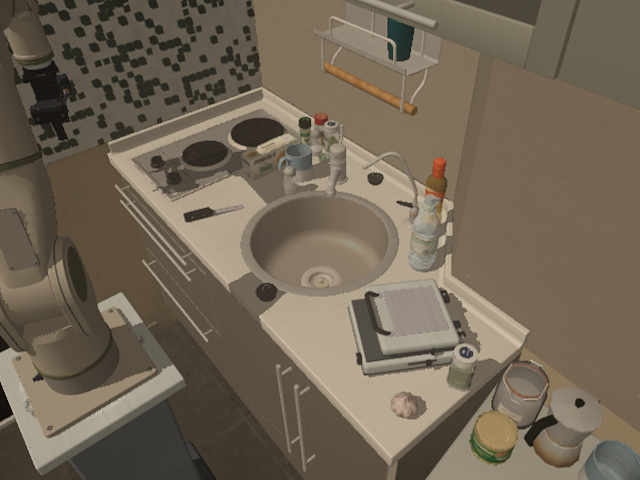

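View pics/top0.png

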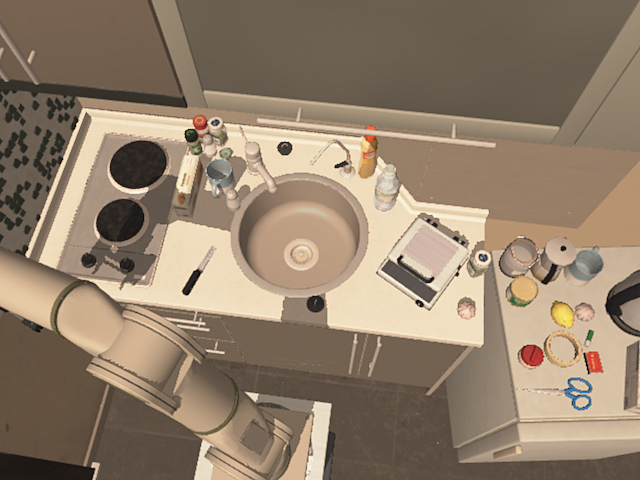

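View pics/wrist0.png

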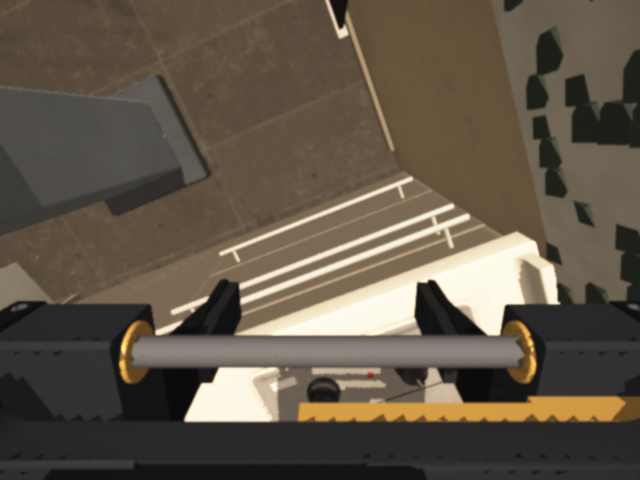

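```bash
cat > h.py <<'E'
import numpy as np, cv2
from scipy.spatial.transform import Rotation as Rn
from bench import readout, vision, r
def K(c):
    f=240/np.tan(np.radians(c["fovy"])/2); return f
def RT(c,s=None):
    if "R" in c: return np.array(c["R"]),np.array(c["t"])
    M=np.array(c["mount"]); T=np.eye(4); T[:3,:3]=Rn.from_quat(s["eef_rot"]).as_matrix(); T[:3,3]=s["ee_pos"]
    W=np.linalg.inv(T@M); return W[:3,:3],W[:3,3]
def back(c,uv,z,s=None):
    R,t=RT(c,s); f=K(c); o=-R.T@t
    d=R.T@np.array([(uv[0]-c["cx"])/f,(uv[1]-c["cy"])/f,1.]); return o+d*(z-o[2])/d[2]
def proj(c,X,s=None):
    R,t=RT(c,s); f=K(c); p=R@np.asarray(X)+t; return np.array([c["cx"]+f*p[0]/p[2],c["cy"]+f*p[1]/p[2]])
def crop(img,x0,y0,x1,y1,k,name):
    cv2.imwrite(name,cv2.resize(img[y0:y1,x0:x1],None,fx=k,fy=k,interpolation=cv2.INTER_CUBIC))
E
python3 - <<'E'
from h import *
a=cv2.imread("pics/top0.png");b=cv2.imread("pics/scene0.png")
crop(a,170,230,240,310,7,"pics/c1.png"); crop(a,365,200,505,315,5.5,"pics/c2.png")
crop(b,340,270,490,390,5,"pics/c3.png"); crop(b,175,195,255,230,9,"pics/c4.png")
E
```

```text
(no output)
```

View pics/c1.png

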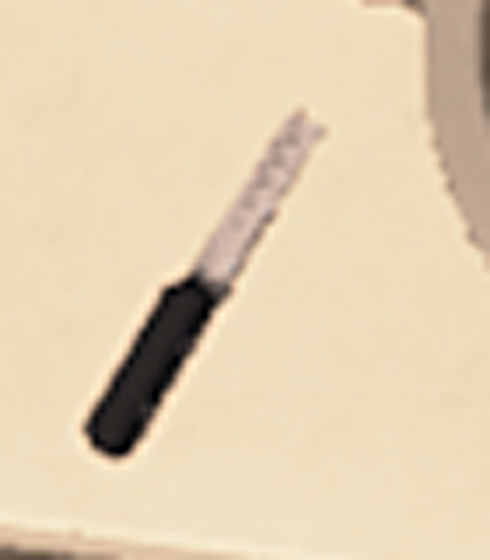

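View pics/c2.png

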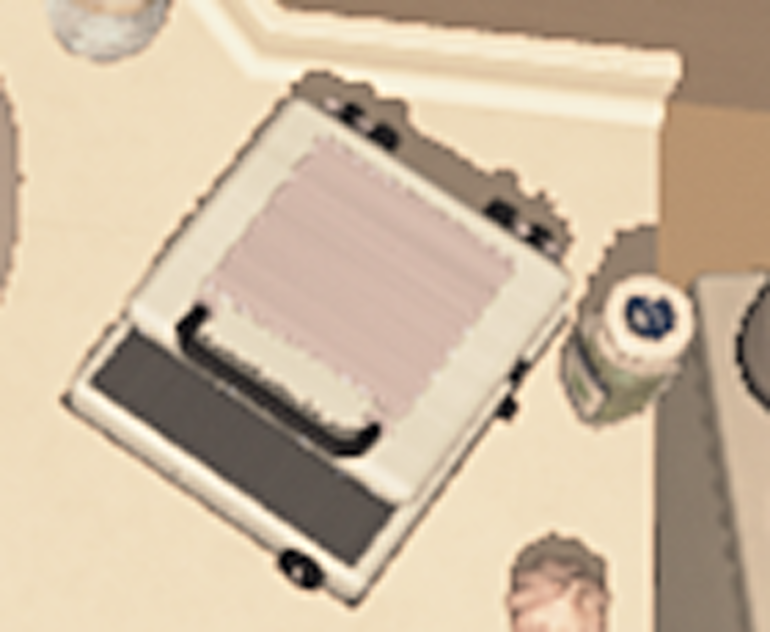

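View pics/c3.png

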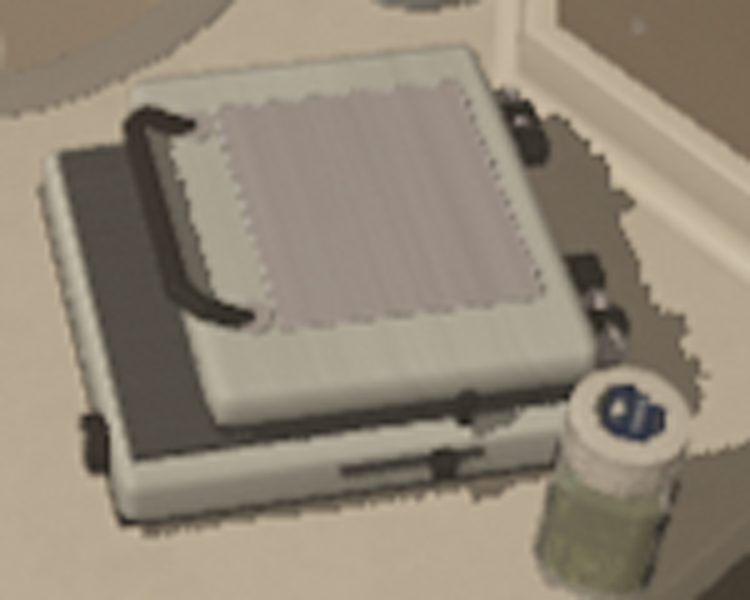

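View pics/c4.png

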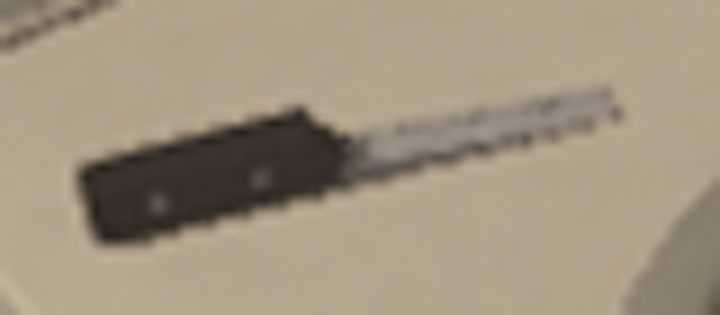

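```bash
python3 - <<'E'
from h import *
from scipy.optimize import least_squares
T=vision.camera("top");S=vision.camera("scene")
def px(p,k,o): return (np.array(p)+.5)/k+np.array(o)-.5
t1=lambda p:px(p,7,(170,230)); t2=lambda p:px(p,5.5,(365,200)); s3=lambda p:px(p,5,(340,270)); s4=lambda p:px(p,9,(175,195))
def fit(obs,x0):
    def f(p):
        c,s=np.cos(p[2]),np.sin(p[2]); o=[]
        for cam,uv,X in obs:
            W=[p[0]+c*X[0]-s*X[1],p[1]+s*X[0]+c*X[1],X[2]]; o.append(proj(cam,W)-uv)
        return np.ravel(o)
    q=least_squares(f,x0); print(q.x,np.degrees(q.x[2])); print(np.round(q.fun.reshape(-1,2),1)); return q.x
g=[(T,t1((303,110)),(.13,.008,.002)),(T,t1((325,130)),(.13,-.008,.002)),(T,t1((203,275)),(.045,.008,.0095)),
(S,s4((605,90)),(.13,.008,.002)),(S,s4((618,120)),(.13,-.008,.000)),
(S,s4((80,172)),(-.0375,.009,.026)),(S,s4((102,243)),(-.0375,-.009,0))]
a=back(T,t1((314,120)),.002); b=back(T,t1((110,435)),.02); print(a,b)
fit(g,[b[0],b[1],np.arctan2(a[1]-b[1],a[0]-b[0])])
L=[(T,t2((90,380)),(-.104,.082,.048)),(T,t2((357,567)),(-.104,-.082,.048)),(S,s3((135,460)),(-.104,-.082,.048)),(S,s3((60,155)),(-.104,.082,.048))]
a=back(T,L[0][1],.048); b=back(T,L[1][1],.048); print(a,b,np.linalg.norm(a-b))
yaw=np.arctan2(a[1]-b[1],a[0]-b[0])-np.pi/2
m=(a+b)/2+.104*np.array([np.cos(yaw),np.sin(yaw),0]); fit(L,[m[0],m[1],yaw])
E
```

```text
[0.55244903 0.24134087 0.002     ] [0.39654687 0.28889545 0.02      ]
[ 0.42786416  0.28031303 -0.30029358] -17.205554534632203
[[-1.   0.5]
 [ 0.6 -0.3]
 [-1.6  0. ]
 [ 1.1  0.1]
 [ 1.3  0.5]
 [-0.7 -1. ]
 [ 0.   2.2]]
[ 0.52646333 -0.2542298   0.048     ] [ 0.44286329 -0.39555625  0.048     ] 0.16420150328878944
[ 0.57360003 -0.3782148  -0.53486114] -30.645285847327003
[[ 0.1  0.2]
 [ 0.1  0.2]
 [ 0.1 -0.1]
 [ 0.  -0.3]]
```

```bash
cat >> h.py <<'E'
def Rdes(yaw):  # tool x = left of heading, y down, z backward
    c,s=np.cos(yaw),np.sin(yaw); return np.array([[-s,0,-c],[c,0,-s],[0,-1,0]])
def plan(p,yaw,s=None):
    s=s or readout.read_state(); R=Rn.from_quat(s["eef_rot"]).as_matrix(); D=Rdes(yaw)
    rv=np.degrees(Rn.from_matrix(R.T@D).as_rotvec()); d=np.array(p)-s["ee_pos"]
    print("t",round(s["time"],2),"pos",np.round(s["ee_pos"],4),"F",np.round(s["ft_force"],2),"w",round(s["width"],4))
    print("turn",np.round(rv,2)); print("shift cur axes",np.round(R.T@d,4),"shift after turn",np.round(D.T@d,4))
E
python3 - <<'E'
from h import *
plan((.428,.280,.12),np.radians(-17.2))
s=readout.read_state(); print(Rn.from_quat(s["eef_rot"]).as_matrix().round(3))
E
```

```text
t 0.25 pos [0.2345 0.5792 0.2222] F [ 0.02 -0.79  0.52] w 0.0874
turn [-0.   -4.85 -0.04]
shift cur axes [-0.2046  0.1023 -0.2916] shift after turn [-0.2286  0.1022 -0.2733]
[[ 0.375 -0.    -0.927]
 [ 0.927 -0.001  0.375]
 [-0.001 -1.    -0.   ]]
```

>>> {"api": "arm_command", "payload": {
  "targets": [
    [[0, 0, 0, 0, -4.85, 0], [-0.0208, 0.0093, -0.0248, 0, 0, 0], [-0.0208, 0.0093, -0.0248, 0, 0, 0], [-0.0208, 0.0093, -0.0248, 0, 0, 0], [-0.0208, 0.0093, -0.0248, 0, 0, 0], [-0.0208, 0.0093, -0.0248, 0, 0, 0], [-0.0208, 0.0093, -0.0248, 0, 0, 0], [-0.0208, 0.0093, -0.0248, 0, 0, 0], [-0.0208, 0.0093, -0.0248, 0, 0, 0], [-0.0208, 0.0093, -0.0248, 0, 0, 0], [-0.0208, 0.0093, -0.0248, 0, 0, 0], [-0.0208, 0.0092, -0.0248, 0, 0, 0]]
  ],
  "hand": 1
}}

```text
time: 1.25
ee_pos: [0.4282, 0.2787, 0.1201]
eef_rot: [-0.569, -0.42, 0.419, 0.569]
ft_force: [0.5, 0.8, 0.5]
width: 0.0871
```

```bash
python3 - <<'E'
from h import *
plan((.428,.280,.03),np.radians(-17.2))
s=readout.read_state(); c=vision.camera("wrist"); cv2.imwrite("pics/w1.png",c["pixels"])
for X in [(0,0,0),(.13,0,0),(-.0375,0,.026)]:
    y=np.radians(-17.2); p=np.array([.428,.280,0])+[np.cos(y)*X[0],np.sin(y)*X[0],X[2]]; print(proj(c,p,s))
E
```

```text
t 1.25 pos [0.4282 0.2787 0.1201] F [0.52 0.84 0.53] w 0.0871
turn [0.01 0.01 0.03]
shift cur axes [0.0012 0.0901 0.0006] shift after turn [0.0012 0.0901 0.0006]
[328.24473396 228.6540177 ]
[328.14853108 363.75885666]
[328.38543276 188.5106376 ]
```

View pics/w1.png

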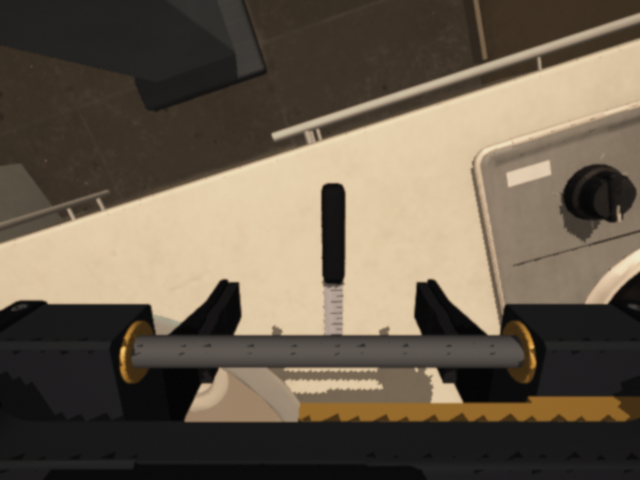

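```bash
python3 - <<'E'
from h import *
s=readout.read_state(); c=vision.camera("wrist")
R=Rn.from_quat(s["eef_rot"]).as_matrix()
for uv,z in [((333,183.5),.024),((333.5,283),.01),((333,230),.026),((334,330),.005),((344.5,230),.026),((321.5,230),.026)]:
    print(uv,(R.T@(back(c,uv,z,s)-s["ee_pos"])).round(4))
E
```

```text
(333, 183.5) [0.0045 0.0942 0.0417]
(333.5, 283) [ 0.0055  0.1083 -0.0423]
(333, 230) [0.0046 0.0923 0.0077]
(334, 330) [ 0.0062  0.1134 -0.0895]
(344.5, 230) [0.013  0.0922 0.0078]
(321.5, 230) [-0.0038  0.0923  0.0077]
```

>>> {"api": "arm_command", "payload": {
  "targets": [
    [[0.005, 0.01, 0.001, 0, 0, 0], [0, 0.02, 0, 0, 0, 0], [0, 0.02, 0, 0, 0, 0], [0, 0.02, 0, 0, 0, 0], [0, 0.02, 0, 0, 0, 0], [0, 0.015, 0, 0, 0, 0], [0, 0.009, 0, 0, 0, 0], [0, 0, 0, 0, 0, 0]]
  ]
}}

```text
time: 2.02
ee_pos: [0.4263, 0.2858, 0.0043]
eef_rot: [-0.569, -0.419, 0.421, 0.569]
ft_force: [-0.6, 0.3, 1.0]
width: 0.0869
```

```bash
python3 - <<'E'
from h import *
plan((.428,.280,.005),np.radians(-17.2))
c=vision.camera("wrist"); cv2.imwrite("pics/w2.png",c["pixels"])
E
```

```text
t 2.02 pos [0.4263 0.2858 0.0043] F [-0.57  0.27  1.02] w 0.0869
turn [-0.12  0.12 -0.13]
shift cur axes [-0.005  -0.0007 -0.0033] shift after turn [-0.005  -0.0007 -0.0033]
```

View pics/w2.png

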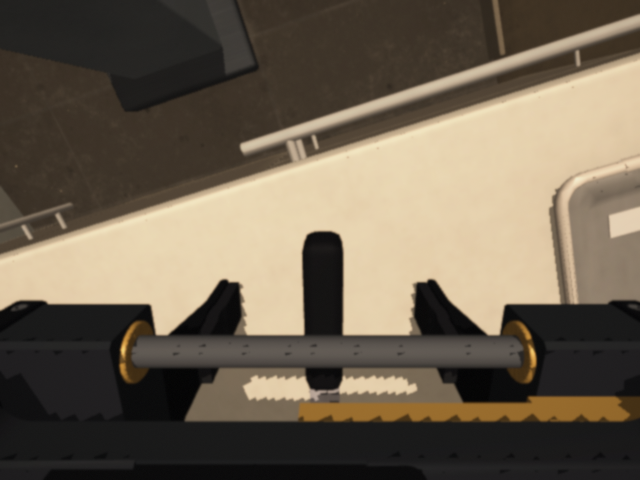

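>>> {"api": "arm_command", "payload": {
  "targets": [
    [[-0.002, 0, 0, 0, 0, 0], [0, 0, 0, 0, 0, 0], [0, 0, 0, 0, 0, 0], [0, 0, 0, 0, 0, 0], [0, 0, 0, 0, 0, 0], [0, 0, 0, 0, 0, 0], [0, 0, 0, 0, 0, 0], [0, 0, 0, 0, 0, 0], [0, 0, 0, 0, 0, 0], [0, 0, 0, 0, 0, 0], [0, 0, 0, 0, 0, 0], [0, 0, 0, 0, 0, 0]]
  ],
  "hand": 0,
  "grip_force": 30
}}

```text
time: 3.07
ee_pos: [0.4275, 0.2833, 0.0063]
eef_rot: [-0.569, -0.42, 0.42, 0.569]
ft_force: [0.1, 0.2, -0.5]
width: 0.0177
```

```bash
python3 - <<'E'
from h import *
plan((.428,.280,.1),np.radians(-17.2))
c=vision.camera("wrist"); cv2.imwrite("pics/w3.png",c["pixels"])
c=vision.camera("scene"); crop(c["pixels"],150,150,300,250,5,"pics/s3.png")
E
```

```text
t 3.07 pos [0.4275 0.2833 0.0063] F [ 0.12  0.23 -0.48] w 0.0177
turn [-0.    0.    0.01]
shift cur axes [-0.003  -0.0937 -0.0015] shift after turn [-0.003  -0.0937 -0.0015]
```

View pics/w3.png

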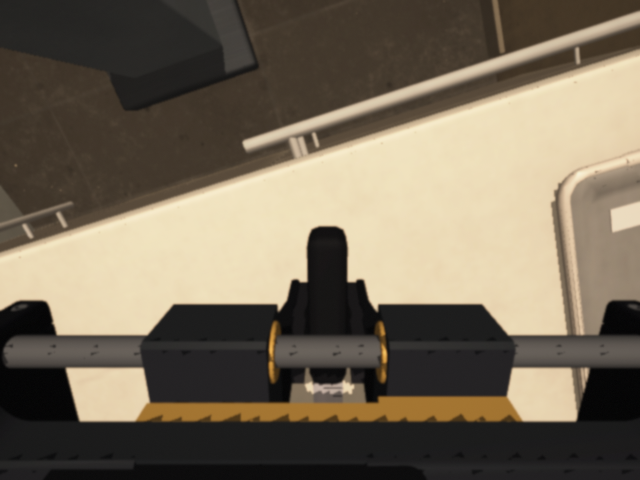

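View pics/s3.png

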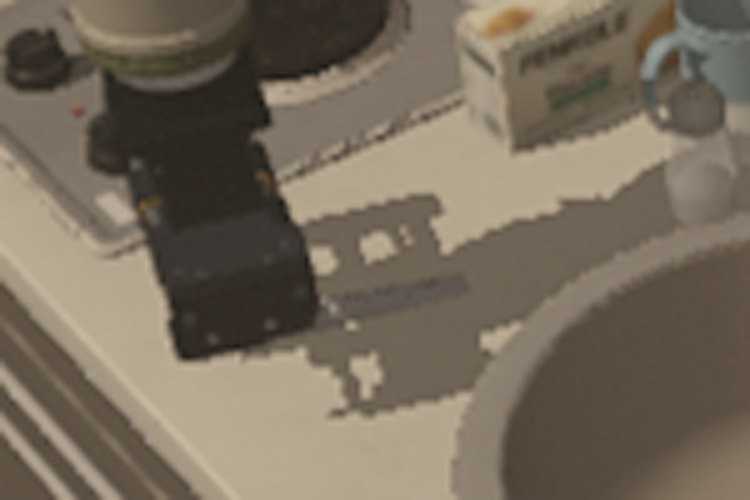

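>>> {"api": "arm_command", "payload": {
  "targets": [
    [[0, -0.008, 0, 0, 0, 0], [0, -0.016, 0, 0, 0, 0], [0, -0.024, 0, 0, 0, 0], [0, -0.026, 0, 0, 0, 0], [0, -0.026, 0, 0, 0, 0], [0, -0.022, 0, 0, 0, 0], [0, -0.012, 0, 0, 0, 0], [0, -0.006, 0, 0, 0, 0], [0, 0, 0, 0, 0, 0], [0, 0, 0, 0, 0, 0]]
  ]
}}

```text
time: 4.0
ee_pos: [0.4272, 0.2831, 0.146]
eef_rot: [-0.569, -0.419, 0.42, 0.569]
ft_force: [0.5, 0.2, -2.0]
width: 0.0182
```

```bash
python3 - <<'E'
from h import *
for i in range(4):
    s=readout.read_state(); print(s["time"],s["ee_pos"].round(4),s["ft_force"].round(2)); 
    c=vision.camera("top")
S=vision.camera("scene")
crop(c["pixels"],150,210,270,310,6,"pics/t4.png");crop(S["pixels"],150,110,310,230,5,"pics/s4.png")
s=readout.read_state(); R=Rn.from_quat(s["eef_rot"]).as_matrix()
w=vision.camera("wrist"); cv2.imwrite("pics/w4.png",w["pixels"])
for uv in [(327.5,228)]: print(R.T@(back(w,uv,s["ee_pos"][2]-.006+.024,s)-s["ee_pos"]))
# predicted tip px if center at TCP
tip=s["ee_pos"]+R@[0,.006,-.13]
print(proj(c,tip),proj(S,tip),R.round(4))
E
```

```text
4.0 [0.4272 0.2831 0.146 ] [ 0.53  0.21 -1.97]
4.05 [0.427  0.2829 0.1454] [-0.32 -0.05 -0.75]
4.1 [0.4269 0.2828 0.1452] [-0.01  0.76 -0.15]
4.15 [0.4269 0.2828 0.1452] [-0.98  0.62 -2.17]
[ 0.00050812 -0.01796707  0.04146323]
[204.42456297 226.36865982] [236.33944777 165.62120318] [[ 2.956e-01 -1.200e-03 -9.553e-01]
 [ 9.553e-01 -1.000e-03  2.957e-01]
 [-1.300e-03 -1.000e+00  8.000e-04]]
```

View pics/t4.png

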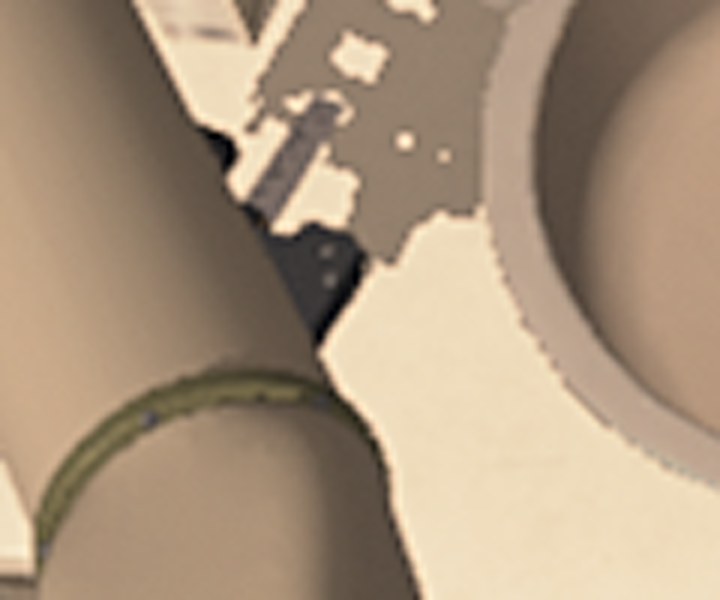

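View pics/s4.png

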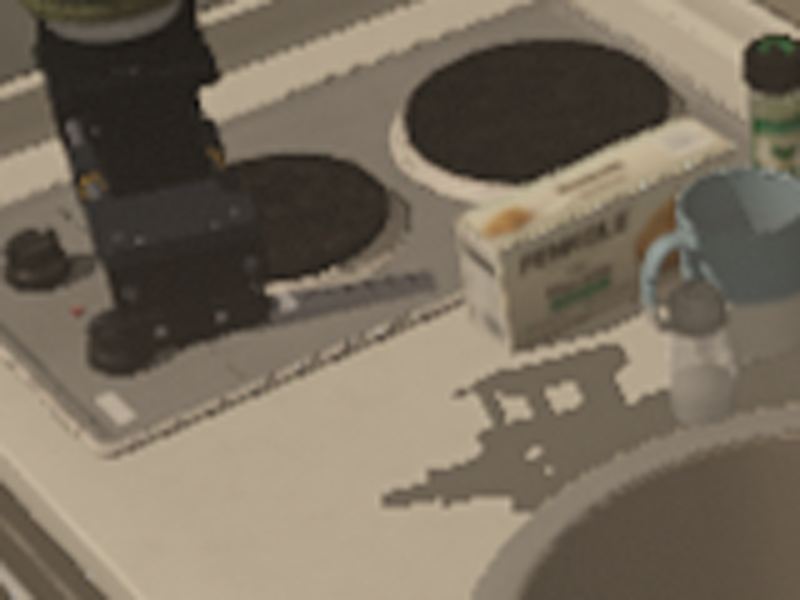

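```bash
python3 - <<'E'
from h import *
plan((.45,.0,.15),np.radians(-17.2))
D=Rdes(np.radians(-30.65)); print((D.T@(np.array([.3585,-.2508,.12])-[.45,0,.15])).round(4))
E
```

```text
t 4.3 pos [0.4272 0.283  0.1457] F [-0.53 -1.15 -1.26] w 0.0169
turn [-0.04 -0.   -0.06]
shift cur axes [-0.2636 -0.0042 -0.1054] shift after turn [-0.2636 -0.0043 -0.1054]
[-0.2624  0.03   -0.0491]
```

>>> {"api": "arm_command", "payload": {
  "targets": [
    [[-0.01, 0, -0.004, 0, 0, 0], [-0.02, 0, -0.008, 0, 0, 0], [-0.026, -0.001, -0.01, 0, 0, 0], [-0.028, -0.001, -0.011, 0, 0, 0], [-0.028, -0.001, -0.012, 0, 0, 0], [-0.028, -0.001, -0.012, 0, 0, 0], [-0.028, 0, -0.012, 0, 0, 0], [-0.028, 0, -0.011, 0, 0, 0], [-0.026, 0, -0.01, 0, 0, 0], [-0.02, 0, -0.008, 0, 0, 0], [-0.014, 0, -0.005, 0, 0, 0], [-0.0076, 0, -0.0024, 0, 0, 0]]
  ]
}}

```text
time: 5.3
ee_pos: [0.4499, -0.0025, 0.1503]
eef_rot: [-0.57, -0.419, 0.419, 0.57]
ft_force: [-1.3, 0.7, -0.7]
width: 0.0177
```

>>> {"api": "arm_command", "payload": {
  "targets": [
    [[0, 0, 0, 0, 4.5, 0], [0, 0, 0, 0, 4.5, 0], [-0.01, 0, -0.002, 0, 4.45, 0], [-0.022, 0, -0.004, 0, 0, 0], [-0.028, 0, -0.005, 0, 0, 0], [-0.034, 0, -0.006, 0, 0, 0], [-0.036, 0, -0.007, 0, 0, 0], [-0.036, 0, -0.007, 0, 0, 0], [-0.036, 0, -0.007, 0, 0, 0], [-0.03, 0, -0.006, 0, 0, 0], [-0.02, 0, -0.003, 0, 0, 0], [-0.0104, 0, -0.002, 0, 0, 0]]
  ]
}}

```text
time: 6.3
ee_pos: [0.3578, -0.253, 0.1503]
eef_rot: [0.615, 0.349, -0.349, -0.615]
ft_force: [0.0, 0.1, -1.0]
width: 0.0181
```

```bash
python3 - <<'E'
from h import *
plan((.3585,-.2508,.066),np.radians(-30.65))
c=vision.camera("top");S=vision.camera("scene");s=readout.read_state(); w=vision.camera("wrist")
crop(c["pixels"],330,200,490,320,5,"pics/t5.png");crop(S["pixels"],300,230,460,350,5,"pics/s5.png");cv2.imwrite("pics/w5.png",w["pixels"])
R=Rn.from_quat(s["eef_rot"]).as_matrix()
tip=s["ee_pos"]+R@[0,.006,-.128]; print(tip,proj(c,tip),proj(S,tip))
E
```

```text
t 6.3 pos [ 0.3578 -0.253   0.1503] F [ 0.04  0.07 -1.05] w 0.0181
turn [ 0.01 -0.17  0.02]
shift cur axes [0.0022 0.0843 0.0006] shift after turn [0.0023 0.0843 0.0006]
[ 0.46842582 -0.31757732  0.14428454] [406.29253839 277.96345609] [351.28710706 300.511474  ]
```

View pics/t5.png

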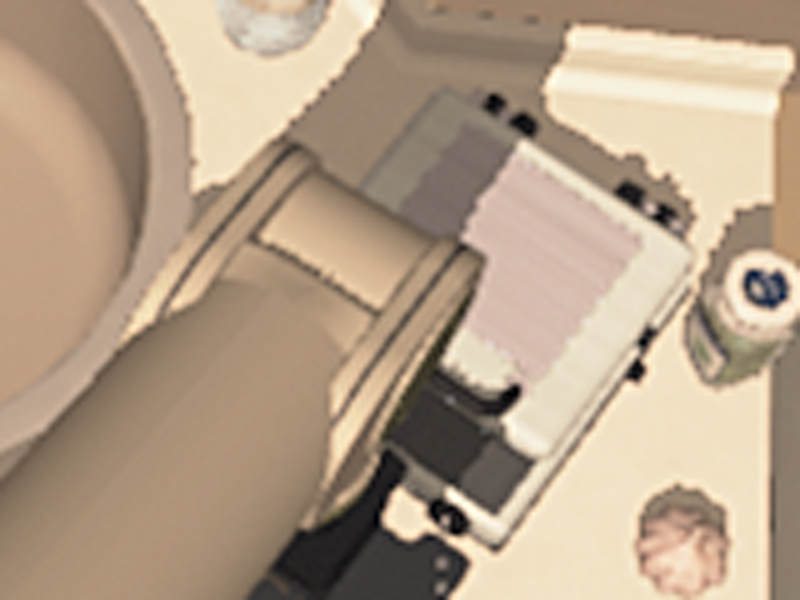

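View pics/s5.png

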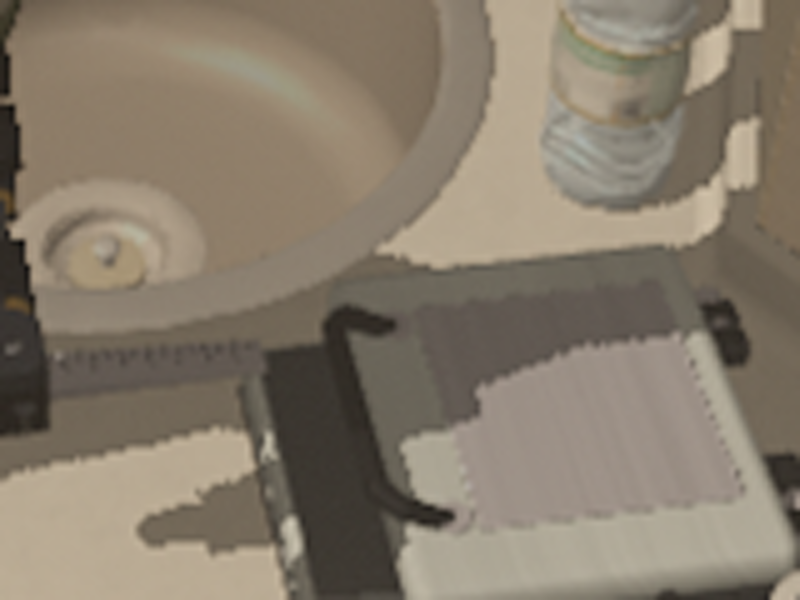

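View pics/w5.png

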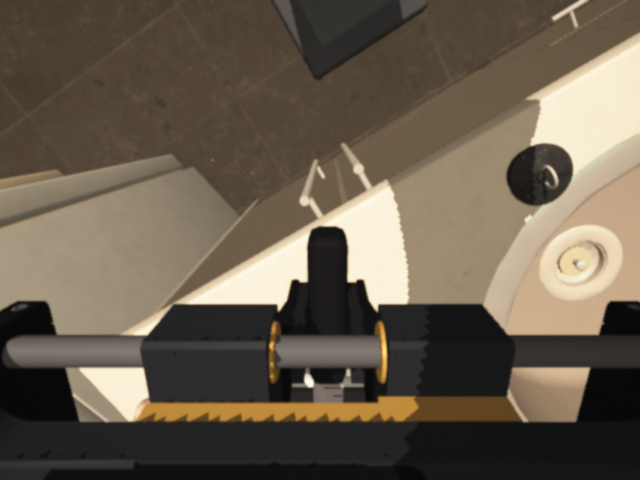

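>>> {"api": "arm_command", "payload": {
  "targets": [
    [[0.0022, 0.005, 0.0006, 0, -0.17, 0], [0, 0.012, 0, 0, 0, 0], [0, 0.016, 0, 0, 0, 0], [0, 0.018, 0, 0, 0, 0], [0, 0.015, 0, 0, 0, 0], [0, 0.01, 0, 0, 0, 0], [0, 0.006, 0, 0, 0, 0], [0, 0.002, 0, 0, 0, 0], [0, 0, 0, 0, 0, 0], [0, 0, 0, 0, 0, 0], [0, 0, 0, 0, 0, 0], [0, 0, 0, 0, 0, 0]]
  ]
}}

```text
time: 7.45
ee_pos: [0.3605, -0.2486, 0.0669]
eef_rot: [0.614, 0.351, -0.351, -0.614]
ft_force: [-0.7, -0.7, -0.9]
width: 0.0176
```

```bash
cat >> h.py <<'E'
G=np.array([.5736,-.3782,0]);GY=np.radians(-30.65);GR=np.array([[np.cos(GY),-np.sin(GY),0],[np.sin(GY),np.cos(GY),0],[0,0,1]])
def st(n=0,name=None,off=(0,.006,-.128)):
    Fs=[]
    for i in range(max(n,1)):
        s=readout.read_state(); Fs.append(GR.T@s["ft_force"])
        S=vision.camera("scene")
    R=Rn.from_quat(s["eef_rot"]).as_matrix()
    tip=s["ee_pos"]+R@np.array(off)
    print("t",round(s["time"],2),"TCP grill",(GR.T@(s["ee_pos"]-G)).round(4),"tip grill",(GR.T@(tip-G)).round(4))
    print("F grill mean",np.mean(Fs,0).round(2),"std",np.std(Fs,0).round(2),"rot err",np.degrees(Rn.from_matrix(R.T@Rdes(GY)).as_rotvec()).round(2),"tip px",proj(S,tip).round(1),"w",s["width"].round(4))
    if name: crop(S["pixels"],310,265,450,370,5.7,name)
    return S
E
python3 - <<'E'
from h import *
st(6,"pics/s6.png")
E
```

```text
t 7.7 TCP grill [-0.2498  0.0028  0.0665] tip grill [-0.1218  0.0032  0.0605]Traceback (most recent call last):
  File "<stdin>", line 2, in <module>
  File "h.py", line 33, in st
    print("F grill mean",np.mean(Fs,0).round(2),"std",np.std(Fs,0).round(2),"rot err",np.degrees(Rn.from_matrix(R.T@Rdes(GY)).as_rotvec()).round(2),"tip px",proj(S,tip).round(1),"w",s["width"].round(4))
                                                                                                                                                                                      ^^^^^^^^^^^^^^^^
AttributeError: 'float' object has no attribute 'round'
```

```bash
sed -i 's/s\["width"\].round(4)/round(s["width"],4)/' h.py
python3 - <<'E'
from h import *
st(8,"pics/s6.png")
E
```

```text
t 8.1 TCP grill [-0.2499  0.0027  0.0663] tip grill [-0.1219  0.0031  0.0603]
F grill mean [-0.26 -0.02 -0.98] std [0.57 0.37 0.54] rot err [-0.    0.17  0.  ] tip px [350.2 325.5] w 0.018
```

View pics/s6.png

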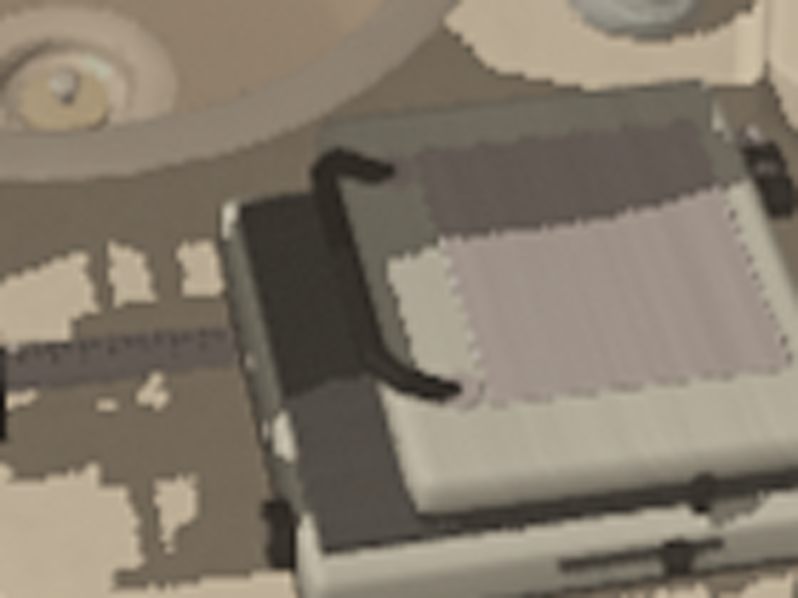

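>>> {"api": "arm_command", "payload": {
  "targets": [
    [[-0.0028, 0, -0.002, 0, 0.17, 0], [0, 0, -0.006, 0, 0, 0], [0, 0, -0.009, 0, 0, 0], [0, 0, -0.01, 0, 0, 0], [0, 0, -0.008, 0, 0, 0], [0, 0, -0.004, 0, 0, 0], [0, 0.004, -0.001, 0, 0, 0], [0, 0.004, 0, 0, 0, 0], [0, 0, 0, 0, 0, 0], [0, 0, 0, 0, 0, 0], [0, 0, 0, 0, 0, 0], [0, 0, 0, 0, 0, 0]]
  ]
}}

```text
time: 9.15
ee_pos: [0.3929, -0.2712, 0.0584]
eef_rot: [-0.614, -0.35, 0.35, 0.614]
ft_force: [0.0, -0.2, -2.0]
width: 0.0177
```

```bash
python3 - <<'E'
from h import *
st(8,"pics/s7.png")
s=readout.read_state();w=vision.camera("wrist");cv2.imwrite("pics/w7.png",w["pixels"])
E
```

```text
t 9.5 TCP grill [-0.2099 -0.      0.0583] tip grill [-0.0819 -0.      0.0524]
F grill mean [ 0.13 -0.   -0.9 ] std [0.51 0.38 0.55] rot err [0.   0.   0.01] tip px [369.1 326.6] w 0.0175
```

View pics/s7.png

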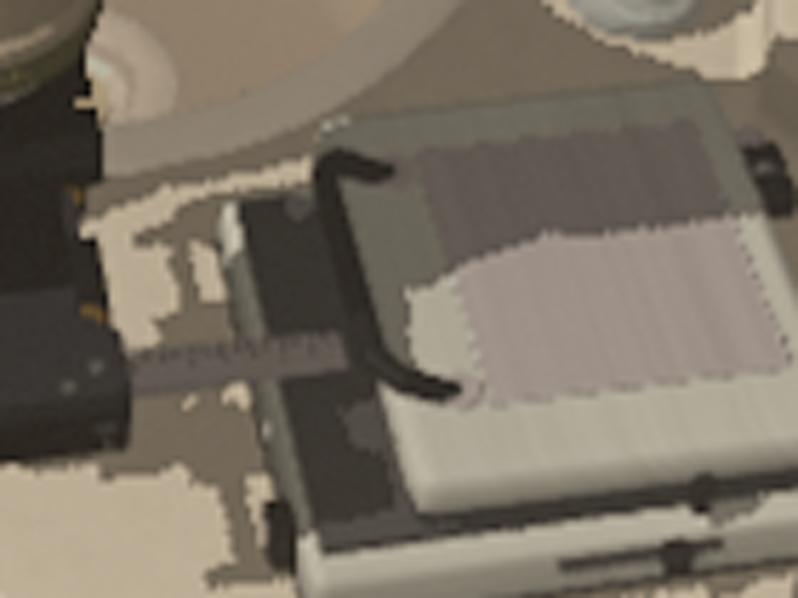

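View pics/w7.png

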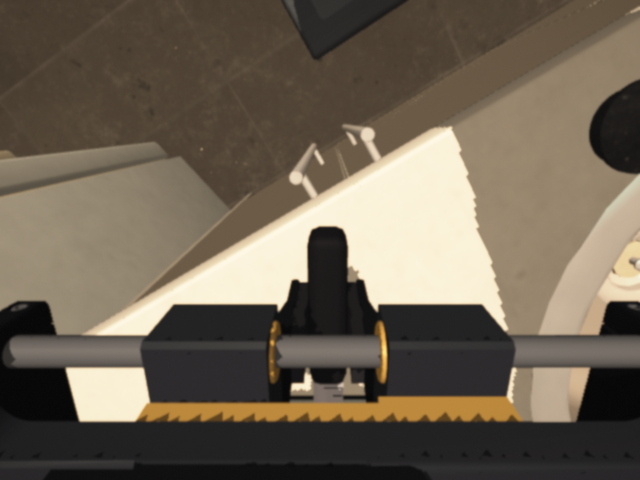

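>>> {"api": "arm_command", "payload": {
  "targets": [
    [[0, 0.0015, 0, 0, 0, 0], [0, 0.0015, 0, 0, 0, 0], [0, 0, 0, 0, 0, 0], [0, 0, 0, 0, 0, 0], [0, 0, 0, 0, 0, 0], [0, 0, 0, 0, 0, 0]]
  ]
}}

```text
time: 10.1
ee_pos: [0.393, -0.2713, 0.0553]
eef_rot: [-0.614, -0.35, 0.35, 0.614]
ft_force: [0.5, 0.3, 0.9]
width: 0.0178
```

```bash
python3 - <<'E'
from h import *
st(6)
E
```

```text
t 10.35 TCP grill [-2.099e-01 -1.000e-04  5.530e-02] tip grill [-0.0819 -0.0001  0.0493]
F grill mean [-0.01  0.06 -0.65] std [0.51 0.69 0.74] rot err [-0.    0.    0.01] tip px [369.  327.5] w 0.0175
```

>>> {"api": "arm_command", "payload": {
  "targets": [
    [[0, 0.0008, 0, 0, 0, 0], [0, 0, 0, 0, 0, 0], [0, 0, 0, 0, 0, 0], [0, 0, 0, 0, 0, 0], [0, 0, 0, 0, 0, 0]]
  ]
}}

```text
time: 10.82
ee_pos: [0.393, -0.2713, 0.0545]
eef_rot: [-0.614, -0.35, 0.35, 0.614]
ft_force: [0.7, 0.7, -1.3]
width: 0.018
```

```bash
python3 - <<'E'
from h import *
st(6)
E
```

```text
t 11.07 TCP grill [-2.099e-01 -1.000e-04  5.450e-02] tip grill [-0.0819 -0.0001  0.0485]
F grill mean [ 0.26  0.02 -0.63] std [0.46 0.47 0.53] rot err [-0.  0.  0.] tip px [369.  327.8] w 0.0179
```

```bash
sed -i 's/Fs.append(GR.T@s\["ft_force"\])/Fs.append(np.r_[GR.T@s["ft_force"],GR.T@s["torque"]])/' h.py; python3 - <<'E'
from h import *
st(4)
E
```

```text
t 11.27 TCP grill [-2.099e-01 -1.000e-04  5.450e-02] tip grill [-0.0819 -0.0001  0.0485]
F grill mean [-0.03  0.09 -0.8  -0.01  0.01 -0.01] std [0.64 0.65 0.46 0.   0.03 0.03] rot err [-0.   -0.    0.01] tip px [369.  327.8] w 0.0175
```

>>> {"api": "arm_command", "payload": {
  "targets": [
    [[0, 0.0006, 0, 0, 0, 0], [0, 0, 0, 0, 0, 0], [0, 0, 0, 0, 0, 0], [0, 0, 0, 0, 0, 0]]
  ]
}}

```text
time: 11.65
ee_pos: [0.393, -0.2713, 0.054]
eef_rot: [-0.614, -0.35, 0.35, 0.614]
ft_force: [-0.9, 0.1, -0.3]
width: 0.0176
```

```bash
python3 - <<'E'
from h import *
st(6)
E
```

```text
t 11.9 TCP grill [-2.098e-01 -1.000e-04  5.390e-02] tip grill [-0.0818 -0.0001  0.048 ]
F grill mean [-0.82  0.13  0.47 -0.03  0.01  0.  ] std [0.32 0.53 0.51 0.03 0.03 0.03] rot err [0.   0.   0.01] tip px [369.  327.9] w 0.0177
```

>>> {"api": "arm_command", "payload": {
  "targets": [
    [[0, 0.0006, 0, 0, 0, 0], [0, 0, 0, 0, 0, 0], [0, 0, 0, 0, 0, 0], [0, 0, 0, 0, 0, 0]]
  ]
}}

```text
time: 12.28
ee_pos: [0.393, -0.2712, 0.0533]
eef_rot: [-0.614, -0.35, 0.35, 0.614]
ft_force: [-0.8, 1.5, 2.3]
width: 0.0177
```

```bash
python3 - <<'E'
from h import *
st(6)
E
```

```text
t 12.53 TCP grill [-0.2099 -0.      0.0533] tip grill [-0.0819 -0.      0.0473]
F grill mean [-1.56  0.48  2.73  0.01  0.09  0.01] std [0.37 0.41 0.38 0.03 0.03 0.03] rot err [-0.    0.    0.01] tip px [369.  328.1] w 0.018
```

>>> {"api": "arm_command", "payload": {
  "targets": [
    [[0, -0.0003, 0, 0, 0, 0], [0, 0, -0.002, 0, 0, 0], [0, 0, -0.003, 0, 0, 0], [0, 0, -0.003, 0, 0, 0], [0, 0, -0.003, 0, 0, 0], [0, 0, -0.003, 0, 0, 0], [0, 0, -0.003, 0, 0, 0], [0, 0, -0.003, 0, 0, 0], [0, 0, 0, 0, 0, 0], [0, 0, 0, 0, 0, 0], [0, 0, 0, 0, 0, 0]]
  ]
}}

```text
time: 13.5
ee_pos: [0.4107, -0.2818, 0.0538]
eef_rot: [0.615, 0.35, -0.35, -0.614]
ft_force: [1.2, -1.3, 1.7]
width: 0.0179
```

```bash
python3 - <<'E'
from h import *
st(6,"pics/s8.png")
E
```

```text
t 13.75 TCP grill [-1.896e-01 -1.000e-04  5.380e-02] tip grill [-0.0616 -0.      0.0478]
F grill mean [ 1.39 -0.07  1.33 -0.03 -0.52 -0.01] std [0.44 0.42 0.3  0.03 0.02 0.03] rot err [0.04 0.01 0.01] tip px [378.4 326.7] w 0.0177
```

View pics/s8.png

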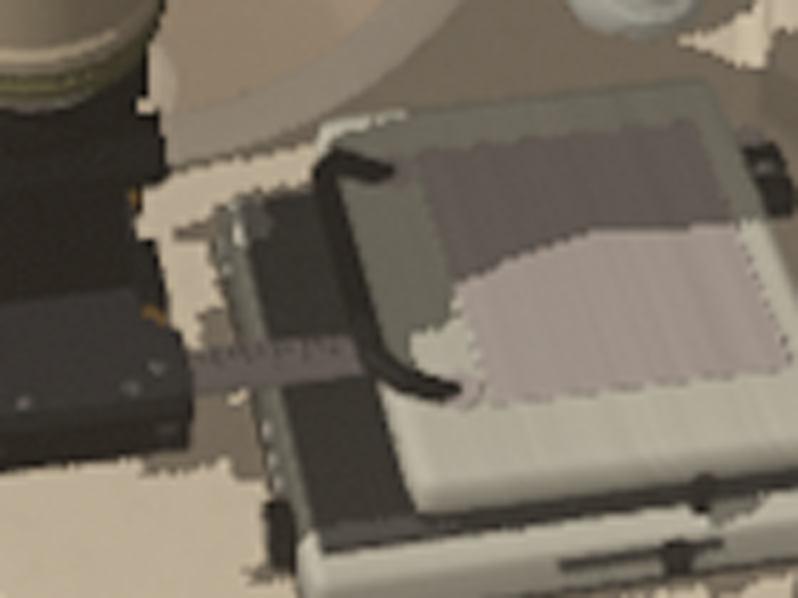

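>>> {"api": "arm_command", "payload": {
  "targets": [
    [[0, 0, -0.0015, 0, 0, 0], [0, 0, -0.0015, 0, 0, 0], [0, 0, -0.0015, 0, 0, 0], [0, 0, -0.0015, 0, 0, 0], [0, 0, -0.0015, 0, 0, 0], [0, 0, -0.0015, 0, 0, 0], [0, 0, -0.0015, 0, 0, 0], [0, 0, -0.0015, 0, 0, 0]]
  ]
}}

```text
time: 14.47
ee_pos: [0.4206, -0.2877, 0.0536]
eef_rot: [-0.614, -0.35, 0.35, 0.614]
ft_force: [-2.3, 2.8, 3.6]
width: 0.0176
```

```bash
python3 - <<'E'
from h import *
st(6)
E
```

```text
t 14.72 TCP grill [-0.1775 -0.      0.0537] tip grill [-0.0495 -0.      0.0478]
F grill mean [-1.79  0.06  2.44 -0.04  0.07  0.01] std [0.82 0.58 0.8  0.05 0.22 0.02] rot err [0.05 0.01 0.  ] tip px [384. 326.] w 0.0174
```

>>> {"api": "arm_command", "payload": {
  "targets": [
    [[0, 0, -0.001, 0, 0, 0], [0, 0, -0.001, 0, 0, 0], [0, 0, -0.001, 0, 0, 0], [0, 0, -0.001, 0, 0, 0]]
  ]
}}

```text
time: 15.1
ee_pos: [0.4239, -0.2895, 0.0536]
eef_rot: [-0.614, -0.35, 0.35, 0.615]
ft_force: [-2.8, 1.5, 4.9]
width: 0.0178
```

```bash
python3 - <<'E'
from h import *
st(6)
E
```

```text
t 15.35 TCP grill [-1.738e-01 -1.000e-04  5.360e-02] tip grill [-0.0458 -0.0001  0.0477]
F grill mean [-2.91 -0.14  4.1  -0.01  0.38  0.01] std [0.47 0.29 0.69 0.03 0.11 0.03] rot err [0.01 0.   0.  ] tip px [385.7 325.8] w 0.018
```

>>> {"api": "arm_command", "payload": {
  "targets": [
    [[0, -0.0004, 0, 0, 0, 0], [0, 0, 0, 0, 0, 0], [0, 0, -0.001, 0, 0, 0], [0, 0, -0.001, 0, 0, 0]]
  ]
}}

```text
time: 15.73
ee_pos: [0.4256, -0.2906, 0.0539]
eef_rot: [-0.614, -0.35, 0.35, 0.614]
ft_force: [-0.2, 0.9, 1.7]
width: 0.0178
```

```bash
python3 - <<'E'
from h import *
st(6)
E
```

```text
t 15.98 TCP grill [-0.1717 -0.      0.054 ] tip grill [-0.0437 -0.      0.048 ]
F grill mean [-0.67  0.31  0.75  0.    0.09 -0.01] std [0.95 0.32 0.75 0.03 0.07 0.03] rot err [0.02 0.   0.  ] tip px [386.7 325.5] w 0.0175
```

>>> {"api": "arm_command", "payload": {
  "targets": [
    [[0, 0, -0.001, 0, 0, 0], [0, 0, -0.001, 0, 0, 0]]
  ]
}}

```text
time: 16.2
ee_pos: [0.4273, -0.2916, 0.054]
eef_rot: [-0.614, -0.35, 0.35, 0.615]
ft_force: [-1.3, 0.6, 2.1]
width: 0.0175
```

```bash
python3 - <<'E'
from h import *
st(6)
E
```

```text
t 16.45 TCP grill [-1.698e-01 -1.000e-04  5.400e-02] tip grill [-0.0418 -0.0001  0.048 ]
F grill mean [-0.83  0.19  1.25  0.02  0.17  0.02] std [0.54 0.4  0.45 0.01 0.08 0.04] rot err [0.01 0.   0.  ] tip px [387.5 325.4] w 0.0177
```

>>> {"api": "arm_command", "payload": {
  "targets": [
    [[0, 0, -0.001, 0, 0, 0], [0, 0, -0.001, 0, 0, 0], [0, 0, -0.001, 0, 0, 0]]
  ]
}}

```text
time: 16.75
ee_pos: [0.4281, -0.2921, 0.0535]
eef_rot: [-0.613, -0.349, 0.351, 0.616]
ft_force: [-13.2, 8.1, 10.9]
width: 0.018
```

```bash
python3 - <<'E'
from h import *
st(6)
E
```

```text
t 17.0 TCP grill [-1.692e-01 -1.000e-04  5.350e-02] tip grill [-0.0412 -0.0001  0.0469]
F grill mean [-13.17   0.38   9.97   0.14   2.58   0.04] std [1.15 0.39 0.73 0.03 0.27 0.03] rot err [-0.29 -0.01  0.04] tip px [387.8 325.8] w 0.0176
```

>>> {"api": "arm_command", "payload": {
  "targets": [
    [[0, 0, -0.001, 0, 0, 0], [0, 0, -0.001, 0, 0, 0]]
  ]
}}

```text
time: 17.22
ee_pos: [0.4282, -0.2921, 0.053]
eef_rot: [-0.611, -0.349, 0.351, 0.617]
ft_force: [-17.4, 12.0, 12.5]
width: 0.018
```

```bash
python3 - <<'E'
from h import *
st(6)
E
```

```text
t 17.47 TCP grill [-1.69e-01 -1.00e-04  5.29e-02] tip grill [-0.0411 -0.0001  0.0457]
F grill mean [-19.27   1.08  11.93   0.22   3.92   0.09] std [0.96 0.36 0.44 0.02 0.19 0.03] rot err [-0.51 -0.02  0.06] tip px [387.8 326.1] w 0.0177
```

```bash
python3 - <<'E'
from h import *
S=st(1,"pics/s9.png")
cv2.imwrite("pics/s9f.png",S["pixels"])
w=vision.camera("top");crop(w["pixels"],365,200,505,315,5.5,"pics/t9.png")
E
```

```text
t 17.52 TCP grill [-1.69e-01 -1.00e-04  5.29e-02] tip grill [-0.041  -0.0001  0.0458]
F grill mean [-19.51   0.49  11.28   0.21   3.86   0.07] std [0. 0. 0. 0. 0. 0.] rot err [-0.5  -0.02  0.06] tip px [387.9 326.1] w 0.0175
```

View pics/s9.png

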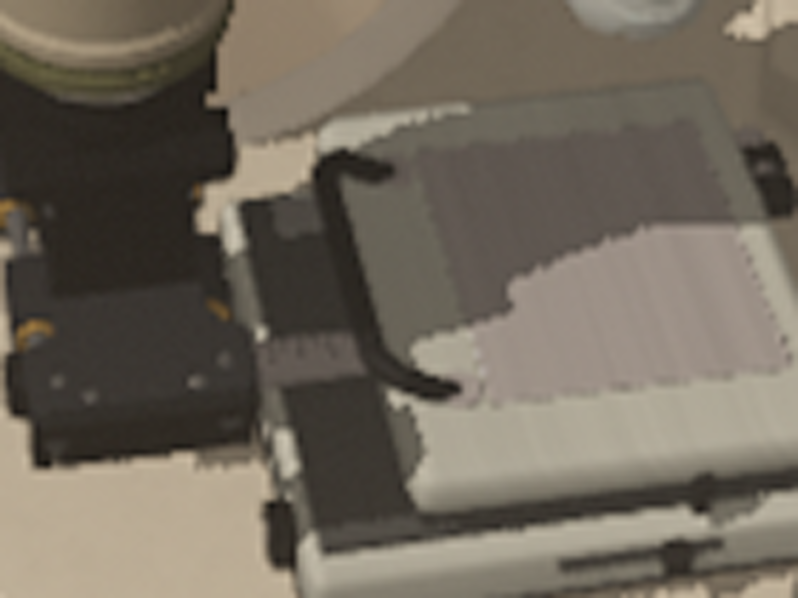

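View pics/t9.png

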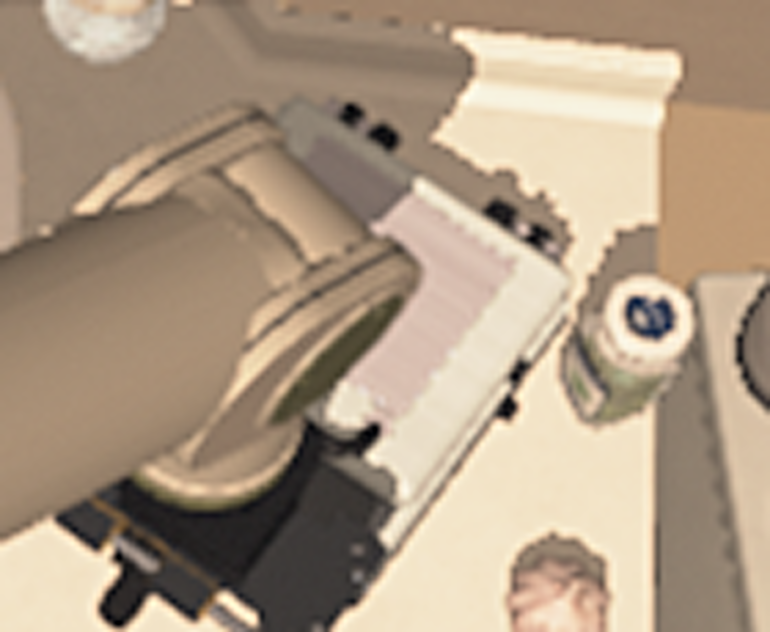

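```bash
python3 - <<'E'
from h import *
im=cv2.imread("pics/s9f.png"); k=5.7
S=vision.camera("scene"); s=readout.read_state(); R=Rn.from_quat(s["eef_rot"]).as_matrix()
img=cv2.resize(im[265:370,310:450],None,fx=k,fy=k,interpolation=cv2.INTER_CUBIC)
def cr(X): p=proj(S,X); return tuple(int(v) for v in ((p-[310,265]+.5)*k))
def poly(P,col):
    P=[cr(p) for p in P]
    for a,b in zip(P,P[1:]+P[:1]): cv2.line(img,a,b,col,1)
tl=lambda x,y,z:s["ee_pos"]+R@[x,y,z]
poly([tl(a,-.070,b) for a,b in [(-.095,-.0375),(-.095,.0375),(.095,.0375),(.095,-.0375)]],(0,0,255))
gl=lambda x,y,z:G+GR@[x,y,z]
poly([tl(a,.006,b) for a,b in [(-.008,-.128),(.008,-.128),(.008,-.038),(-.008,-.038)]],(0,255,0))
poly([gl(-.104,.082,.048),gl(-.104,-.082,.048),gl(-.07,-.082,.048),gl(-.07,.082,.048)],(255,0,0))
poly([gl(-.07,.082,.053),gl(-.07,-.082,.053)],(255,255,0))
poly([gl(-.085,.05,.1),gl(-.085,-.05,.1)],(255,0,255))
cv2.imwrite("pics/o9.png",img)
E
```

```text
(no output)
```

View pics/o9.png

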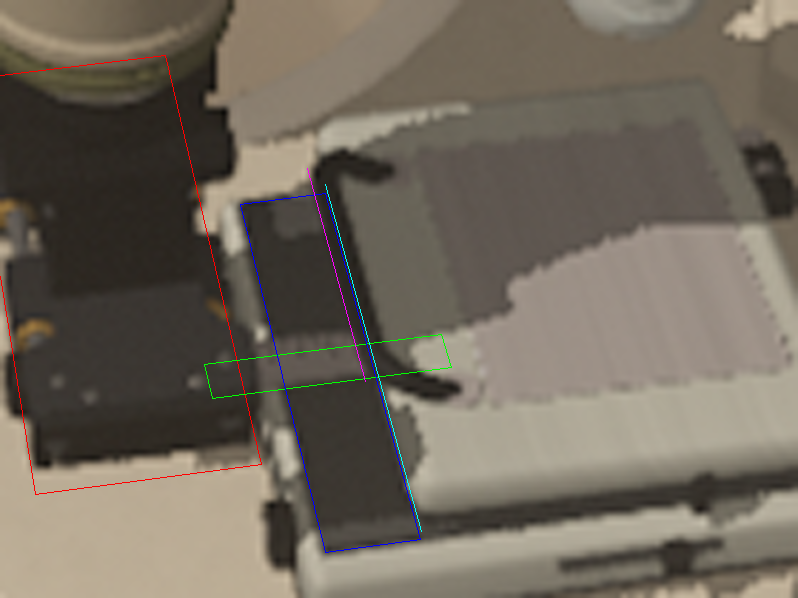

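>>> {"api": "arm_command", "payload": {
  "targets": [
    [[0, 0, 0.001, 0, 0, 0], [0, 0, 0.001, 0, 0, 0], [0, 0, 0.001, 0, 0, 0], [0, 0, 0.001, 0, 0, 0], [0, 0, 0.001, 0, 0, 0], [0, 0, 0, 0, 0, 0]]
  ]
}}

```text
time: 18.17
ee_pos: [0.4276, -0.2917, 0.054]
eef_rot: [0.615, 0.35, -0.35, -0.614]
ft_force: [1.4, -1.2, -4.4]
width: 0.0178
```

```bash
python3 - <<'E'
from h import *
S=st(6)
cv2.imwrite("pics/s10f.png",S["pixels"])
g=lambda n:cv2.cvtColor(cv2.imread(n),cv2.COLOR_BGR2GRAY).astype(np.float32)
a0=g("pics/scene0.png");a9=g("pics/s9f.png");a10=g("pics/s10f.png")
# lid right front corner + right edge region, base edge control
for nm,(x0,y0,x1,y1) in dict(lidcorner=(384,335,440,359),lidright=(415,325,465,350),base=(360,352,450,372),handleNear=(370,322,392,337)).items():
    for b in (a9,a10):
        M=np.eye(2,3,dtype=np.float32)
        try:
            cc,M=cv2.findTransformECC(a0[y0:y1,x0:x1],b[y0:y1,x0:x1],M,cv2.MOTION_TRANSLATION,(3,200,1e-6),None,3); print(nm,M[:,2].round(3),round(cc,4))
        except Exception as e: print(nm,"fail")
E
```

```text
t 18.42 TCP grill [-1.697e-01 -1.000e-04  5.400e-02] tip grill [-0.0417 -0.      0.0481]
F grill mean [ 1.81  0.37 -4.4   0.05 -0.04  0.04] std [0.44 0.38 0.26 0.03 0.02 0.04] rot err [0.01 0.01 0.  ] tip px [387.6 325.4] w 0.0178
lidcorner [ 0.039 -0.015] 0.9992
lidcorner [ 0.015 -0.021] 0.9994
lidright [ 0.023 -0.006] 0.9998
lidright [0.022 0.008] 0.9998
base [ 0.073 -0.03 ] 0.9719
base [ 0.056 -0.024] 0.9727
handleNear [0.454 0.169] 0.8808
handleNear [0.44  0.151] 0.8939
```

>>> {"api": "arm_command", "payload": {
  "targets": [
    [[0, 0.0005, 0, 0, 0, 0], [0, 0, 0, 0, 0, 0], [0, 0, 0, 0, 0, 0]]
  ]
}}

```text
time: 18.72
ee_pos: [0.4275, -0.2917, 0.0536]
eef_rot: [0.614, 0.35, -0.35, -0.614]
ft_force: [1.9, -0.9, -2.9]
width: 0.0179
```

```bash
python3 - <<'E'
from h import *
S=st(6,"pics/s11.png")
E
```

```text
t 18.97 TCP grill [-1.698e-01 -1.000e-04  5.360e-02] tip grill [-0.0418 -0.      0.0476]
F grill mean [ 1.22  0.68 -3.    0.06 -0.07  0.02] std [0.84 0.35 0.34 0.02 0.03 0.02] rot err [0.01 0.   0.01] tip px [387.5 325.6] w 0.0176
```

View pics/s11.png

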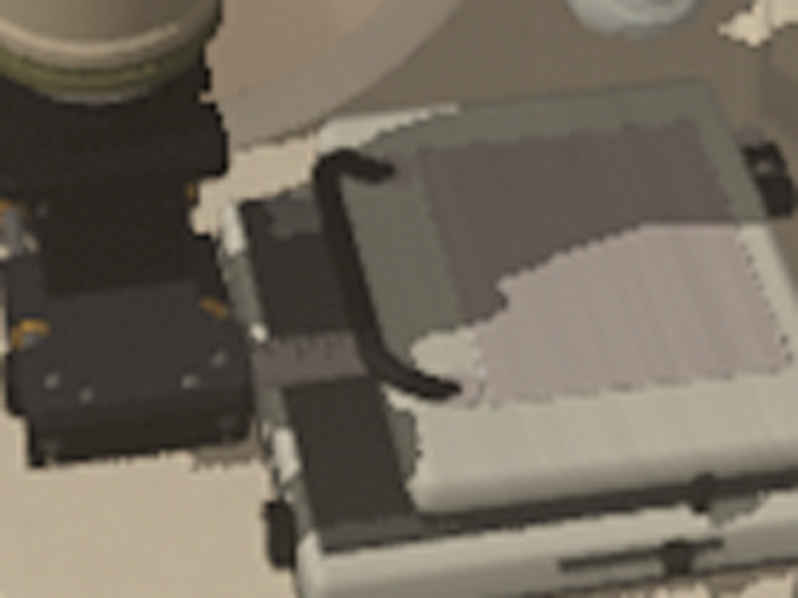

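>>> {"api": "arm_command", "payload": {
  "targets": [
    [[0, 0, 0.001, 0, 0, 0], [0, 0, 0.001, 0, 0, 0], [0, 0, 0.001, 0, 0, 0], [0, 0, 0.001, 0, 0, 0], [0, 0, 0.001, 0, 0, 0], [0, 0, 0.001, 0, 0, 0], [0, 0, 0, 0, 0, 0]]
  ]
}}

```text
time: 19.6
ee_pos: [0.422, -0.2885, 0.0535]
eef_rot: [-0.614, -0.35, 0.35, 0.614]
ft_force: [1.0, 0.5, -0.9]
width: 0.0178
```

```bash
python3 - <<'E'
from h import *
S=st(6)
E
```

```text
t 19.85 TCP grill [-1.759e-01 -1.000e-04  5.350e-02] tip grill [-0.0479 -0.      0.0475]
F grill mean [ 0.09  0.14 -0.87 -0.03  0.03 -0.01] std [0.31 0.63 0.18 0.03 0.02 0.01] rot err [-0.    0.01  0.  ] tip px [384.7 325.9] w 0.0175
```

>>> {"api": "arm_command", "payload": {
  "targets": [
    [[0, 0.0006, 0, 0, 0, 0], [0, 0, 0, 0, 0, 0], [0, 0, 0, 0, 0, 0]]
  ]
}}

```text
time: 20.15
ee_pos: [0.4223, -0.2887, 0.053]
eef_rot: [0.614, 0.35, -0.35, -0.614]
ft_force: [-0.3, -0.1, -0.2]
width: 0.0175
```

```bash
python3 - <<'E'
from h import *
S=st(6)
E
```

```text
t 20.4 TCP grill [-1.758e-01 -1.000e-04  5.300e-02] tip grill [-0.0478 -0.0001  0.047 ]
F grill mean [ 0.2  -0.14 -0.22 -0.01 -0.01 -0.  ] std [0.31 0.15 0.37 0.03 0.02 0.01] rot err [0.01 0.   0.  ] tip px [384.8 326.1] w 0.0179
```

>>> {"api": "arm_command", "payload": {
  "targets": [
    [[0, 0.0004, 0, 0, 0, 0], [0, 0, 0, 0, 0, 0], [0, 0, 0, 0, 0, 0]]
  ]
}}

```text
time: 20.7
ee_pos: [0.4223, -0.2886, 0.0526]
eef_rot: [-0.614, -0.35, 0.35, 0.614]
ft_force: [-0.8, 1.2, 2.8]
width: 0.0179
```

```bash
python3 - <<'E'
from h import *
S=st(6)
E
```

```text
t 20.95 TCP grill [-1.759e-01 -1.000e-04  5.250e-02] tip grill [-0.0479 -0.0001  0.0465]
F grill mean [-1.72  0.26  2.56  0.01  0.07  0.02] std [0.31 0.29 0.77 0.02 0.04 0.02] rot err [0.   0.   0.01] tip px [384.7 326.3] w 0.0177
```

>>> {"api": "arm_command", "payload": {
  "targets": [
    [[0, -0.0002, 0, 0, 0, 0], [0, 0, -0.001, 0, 0, 0], [0, 0, -0.001, 0, 0, 0], [0, 0, -0.001, 0, 0, 0], [0, 0, 0, 0, 0, 0]]
  ]
}}

```text
time: 21.42
ee_pos: [0.4247, -0.2901, 0.0526]
eef_rot: [-0.614, -0.35, 0.35, 0.615]
ft_force: [-4.1, 1.7, 4.2]
width: 0.0181
```

```bash
python3 - <<'E'
from h import *
S=st(6)
E
```

```text
t 21.67 TCP grill [-0.173  -0.      0.0527] tip grill [-0.045  -0.      0.0466]
F grill mean [-3.73 -0.17  3.8   0.    0.56  0.02] std [0.55 0.36 0.58 0.02 0.03 0.02] rot err [-0.01  0.01  0.01] tip px [386. 326.] w 0.0178
```

>>> {"api": "arm_command", "payload": {
  "targets": [
    [[0, 0, -0.0005, 0, 0, 0], [0, 0, -0.0005, 0, 0, 0], [0, 0, 0, 0, 0, 0]]
  ]
}}

```text
time: 21.97
ee_pos: [0.4251, -0.2903, 0.0526]
eef_rot: [-0.614, -0.35, 0.35, 0.615]
ft_force: [-6.4, 3.8, 6.2]
width: 0.0179
```

```bash
python3 - <<'E'
from h import *
S=st(6)
E
```

```text
t 22.22 TCP grill [-1.725e-01 -1.000e-04  5.260e-02] tip grill [-0.0445 -0.0001  0.0464]
F grill mean [-6.88  0.21  6.55  0.02  1.21  0.  ] std [0.34 0.57 0.31 0.02 0.04 0.02] rot err [-0.08 -0.    0.02] tip px [386.2 326.1] w 0.018
```

>>> {"api": "arm_command", "payload": {
  "targets": [
    [[0, 0, 0.001, 0, 0, 0], [0, 0, 0.002, 0, 0, 0], [0, -0.0004, 0.003, 0, 0, 0], [0, 0, 0.006, 0, 0, 0], [0, 0, 0.008, 0, 0, 0], [0, 0, 0.01, 0, 0, 0], [0, 0, 0.01, 0, 0, 0], [0, 0, 0.008, 0, 0, 0], [0, 0, 0.003, 0, 0, 0], [0, 0, 0, 0, 0, 0], [0, 0, 0, 0, 0, 0]]
  ]
}}

```text
time: 23.18
ee_pos: [0.3821, -0.2646, 0.0533]
eef_rot: [0.614, 0.35, -0.35, -0.614]
ft_force: [0.2, -0.4, -1.6]
width: 0.0176
```

```bash
python3 - <<'E'
from h import *
S=st(6,"pics/s12.png")
E
```

```text
t 23.43 TCP grill [-2.226e-01 -2.000e-04  5.310e-02] tip grill [-0.0946 -0.0002  0.0471]
F grill mean [ 0.06  0.08 -1.05  0.01  0.   -0.  ] std [0.47 0.41 0.49 0.03 0.04 0.01] rot err [ 0.    0.   -0.02] tip px [363.1 329. ] w 0.0179
```

View pics/s12.png

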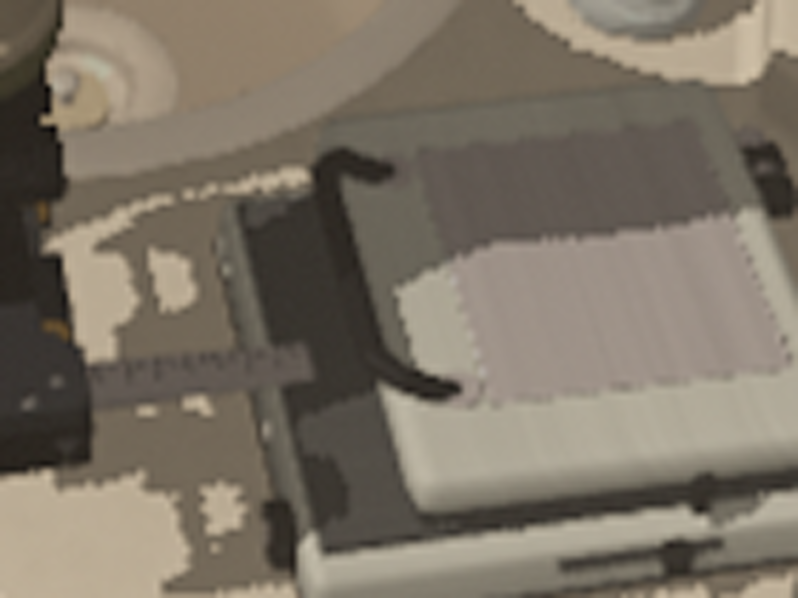

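>>> {"api": "arm_command", "payload": {
  "targets": [
    [[0, 0.0005, 0, 0, 0, 0], [0, 0, 0, 0, 0, 0], [0, 0, 0, 0, 0, 0]]
  ]
}}

```text
time: 23.73
ee_pos: [0.3818, -0.2647, 0.0525]
eef_rot: [-0.614, -0.35, 0.35, 0.614]
ft_force: [-0.7, -1.2, -0.6]
width: 0.0179
```

```bash
python3 - <<'E'
from h import *
S=st(6)
E
```

```text
t 23.98 TCP grill [-2.229e-01 -1.000e-04  5.260e-02] tip grill [-0.0949 -0.0001  0.0466]
F grill mean [-0.03 -0.29 -0.93 -0.02  0.   -0.01] std [0.25 0.61 0.43 0.02 0.02 0.02] rot err [-0.  0.  0.] tip px [363.  329.1] w 0.018
```

>>> {"api": "arm_command", "payload": {
  "targets": [
    [[0, 0.0005, 0, 0, 0, 0], [0, 0, 0, 0, 0, 0], [0, 0, 0, 0, 0, 0]]
  ]
}}

```text
time: 24.28
ee_pos: [0.3819, -0.2647, 0.0521]
eef_rot: [0.614, 0.35, -0.35, -0.614]
ft_force: [0.3, 0.0, -0.5]
width: 0.0177
```

```bash
python3 - <<'E'
from h import *
S=st(6)
E
```

```text
t 24.53 TCP grill [-2.229e-01 -1.000e-04  5.210e-02] tip grill [-0.0949 -0.0001  0.0461]
F grill mean [ 0.06 -0.01 -0.56 -0.01 -0.03  0.02] std [0.83 0.47 0.66 0.02 0.03 0.01] rot err [0.   0.   0.01] tip px [363.  329.3] w 0.0178
```

>>> {"api": "arm_command", "payload": {
  "targets": [
    [[0, -0.0028, 0, 0, 0, 0], [0, 0, 0, 0.5, 0, 0], [0, 0, 0, 0.45, 0, 0], [0, 0, 0, 0, 0, 0], [0, 0, 0, 0, 0, 0]]
  ]
}}

```text
time: 25.0
ee_pos: [0.3819, -0.2647, 0.0548]
eef_rot: [-0.609, -0.347, 0.353, 0.619]
ft_force: [-0.7, 0.2, -1.6]
width: 0.0181
```

```bash
python3 - <<'E'
from h import *
S=st(6)
E
```

```text
t 25.25 TCP grill [-2.23e-01 -1.00e-04  5.48e-02] tip grill [-0.0951 -0.0001  0.0467]
F grill mean [ 0.25 -0.05 -0.92 -0.02 -0.02  0.  ] std [0.52 0.23 0.54 0.03 0.03 0.04] rot err [-0.96 -0.    0.  ] tip px [362.9 329.1] w 0.018
```

>>> {"api": "arm_command", "payload": {
  "targets": [
    [[0, 0.0006, 0, 0, 0, 0], [0, 0, 0, 0, 0, 0], [0, 0, 0, 0, 0, 0]]
  ]
}}

```text
time: 25.55
ee_pos: [0.3818, -0.2646, 0.0543]
eef_rot: [-0.609, -0.347, 0.353, 0.619]
ft_force: [0.3, 0.0, -0.9]
width: 0.018
```

```bash
python3 - <<'E'
from h import *
S=st(6)
E
```

```text
t 25.8 TCP grill [-2.229e-01 -1.000e-04  5.430e-02] tip grill [-0.095  -0.      0.0462]
F grill mean [ 0.24  0.41 -0.89 -0.03  0.01  0.01] std [0.38 0.2  0.36 0.03 0.02 0.03] rot err [-0.95  0.01  0.  ] tip px [362.9 329.2] w 0.0176
```

>>> {"api": "arm_command", "payload": {
  "targets": [
    [[0, 0.0003, 0, 0, 0, 0], [0, 0, 0, 0, 0, 0], [0, 0, 0, 0, 0, 0]]
  ]
}}

```text
time: 26.1
ee_pos: [0.3818, -0.2646, 0.054]
eef_rot: [-0.609, -0.347, 0.353, 0.619]
ft_force: [-1.3, 0.4, -0.0]
width: 0.0177
```

```bash
python3 - <<'E'
from h import *
S=st(6)
E
```

```text
t 26.35 TCP grill [-2.229e-01 -1.000e-04  5.400e-02] tip grill [-0.095  -0.0001  0.0459]
F grill mean [-0.54  0.05 -0.25 -0.01 -0.    0.02] std [0.49 0.71 0.51 0.02 0.02 0.04] rot err [-0.95  0.    0.01] tip px [362.9 329.3] w 0.0176
```

>>> {"api": "arm_command", "payload": {
  "targets": [
    [[0, -5e-05, -0.003, 0, 0, 0], [0, -0.0001, -0.006, 0, 0, 0], [0, -0.0001, -0.006, 0, 0, 0], [0, -0.0001, -0.006, 0, 0, 0], [0, -0.0001, -0.006, 0, 0, 0], [0, -0.0001, -0.006, 0, 0, 0], [0, -0.0001, -0.006, 0, 0, 0], [0, -5e-05, -0.003, 0, 0, 0], [0, 0, 0, 0, 0, 0], [0, 0, 0, 0, 0, 0], [0, 0, 0, 0, 0, 0]]
  ]
}}

```text
time: 27.32
ee_pos: [0.418, -0.2862, 0.0541]
eef_rot: [-0.609, -0.347, 0.353, 0.619]
ft_force: [0.5, -1.0, 0.6]
width: 0.0179
```

```bash
python3 - <<'E'
from h import *
S=st(6)
E
```

```text
t 27.57 TCP grill [-1.809e-01 -1.000e-04  5.410e-02] tip grill [-0.0531 -0.0001  0.046 ]
F grill mean [ 0.76 -0.5   0.04 -0.08 -0.29 -0.02] std [0.38 0.34 0.33 0.02 0.04 0.01] rot err [-0.94  0.    0.01] tip px [382.3 326.7] w 0.0176
```

>>> {"api": "arm_command", "payload": {
  "targets": [
    [[0, -2e-05, -0.001, 0, 0, 0], [0, -2e-05, -0.001, 0, 0, 0], [0, -2e-05, -0.001, 0, 0, 0], [0, -2e-05, -0.001, 0, 0, 0], [0, -2e-05, -0.001, 0, 0, 0], [0, -2e-05, -0.001, 0, 0, 0], [0, 0, 0, 0, 0, 0]]
  ]
}}

```text
time: 28.2
ee_pos: [0.4233, -0.2892, 0.054]
eef_rot: [-0.609, -0.347, 0.353, 0.619]
ft_force: [-0.7, 0.5, 0.7]
width: 0.0179
```

```bash
python3 - <<'E'
from h import *
S=st(6)
E
```

```text
t 28.45 TCP grill [-1.747e-01 -1.000e-04  5.410e-02] tip grill [-0.0468 -0.      0.046 ]
F grill mean [-0.24  0.33  0.66  0.02 -0.07 -0.01] std [0.58 0.33 0.74 0.02 0.07 0.05] rot err [-0.92  0.    0.  ] tip px [385.2 326.3] w 0.0179
```

>>> {"api": "arm_command", "payload": {
  "targets": [
    [[0, -2e-05, -0.001, 0, 0, 0], [0, -2e-05, -0.001, 0, 0, 0], [0, -2e-05, -0.001, 0, 0, 0], [0, 0, 0, 0, 0, 0]]
  ]
}}

```text
time: 28.83
ee_pos: [0.4258, -0.2907, 0.054]
eef_rot: [-0.609, -0.347, 0.353, 0.619]
ft_force: [-0.8, 1.2, 1.4]
width: 0.018
```

```bash
python3 - <<'E'
from h import *
S=st(6)
E
```

```text
t 29.08 TCP grill [-1.718e-01 -1.000e-04  5.410e-02] tip grill [-0.0439 -0.0001  0.046 ]
F grill mean [-1.46  0.09  1.62  0.01  0.08  0.01] std [0.71 0.74 0.24 0.02 0.04 0.02] rot err [-0.94  0.    0.  ] tip px [386.5 326.2] w 0.0179
```

>>> {"api": "arm_command", "payload": {
  "targets": [
    [[0, -0.0001, -0.001, 0, 0, 0], [0, -2e-05, -0.001, 0, 0, 0], [0, 0, 0, 0, 0, 0]]
  ]
}}

```text
time: 29.38
ee_pos: [0.4275, -0.2917, 0.0541]
eef_rot: [-0.609, -0.347, 0.353, 0.619]
ft_force: [-1.4, -0.0, 1.1]
width: 0.018
```

```bash
python3 - <<'E'
from h import *
S=st(6)
E
```

```text
t 29.63 TCP grill [-0.1697 -0.      0.0541] tip grill [-0.0419 -0.      0.0461]
F grill mean [-0.05  0.01  0.71  0.   -0.03  0.03] std [0.61 0.49 0.35 0.03 0.04 0.02] rot err [-0.93  0.    0.  ] tip px [387.5 326. ] w 0.0179
```

>>> {"api": "arm_command", "payload": {
  "targets": [
    [[0, -2e-05, -0.0005, 0, 0, 0], [0, -2e-05, -0.0005, 0, 0, 0], [0, 0, 0, 0, 0, 0]]
  ]
}}

```text
time: 29.93
ee_pos: [0.4282, -0.2921, 0.0541]
eef_rot: [-0.609, -0.347, 0.353, 0.62]
ft_force: [-1.3, 1.5, 1.0]
width: 0.0174
```

```bash
python3 - <<'E'
from h import *
S=st(6)
E
```

```text
t 30.18 TCP grill [-1.69e-01 -1.00e-04  5.41e-02] tip grill [-0.0411 -0.      0.046 ]
F grill mean [-1.37 -0.02  1.29  0.02  0.22 -0.01] std [0.34 0.42 0.24 0.03 0.03 0.03] rot err [-0.96  0.01  0.01] tip px [387.8 326. ] w 0.0178
```

>>> {"api": "arm_command", "payload": {
  "targets": [
    [[0, -2e-05, -0.0005, 0, 0, 0], [0, -2e-05, -0.0005, 0, 0, 0], [0, 0, 0, 0, 0, 0]]
  ]
}}

```text
time: 30.48
ee_pos: [0.4293, -0.2928, 0.0542]
eef_rot: [-0.609, -0.347, 0.353, 0.619]
ft_force: [-0.6, 0.5, -0.1]
width: 0.018
```

```bash
python3 - <<'E'
from h import *
S=st(6)
E
```

```text
t 30.73 TCP grill [-1.677e-01 -1.000e-04  5.420e-02] tip grill [-0.0399 -0.      0.0461]
F grill mean [-0.43  0.08  0.03 -0.01 -0.03  0.  ] std [0.6  0.45 0.48 0.03 0.06 0.04] rot err [-0.93  0.01  0.  ] tip px [388.4 325.9] w 0.0178
```

>>> {"api": "arm_command", "payload": {
  "targets": [
    [[0, 0, -0.0005, 0, 0, 0], [0, -1e-05, -0.0005, 0, 0, 0], [0, -1e-05, -0.0005, 0, 0, 0], [0, -1e-05, -0.0005, 0, 0, 0], [0, 0, 0, 0, 0, 0]]
  ]
}}

```text
time: 31.2
ee_pos: [0.4308, -0.2937, 0.0541]
eef_rot: [-0.609, -0.347, 0.353, 0.62]
ft_force: [-1.8, 1.3, 2.4]
width: 0.0174
```

```bash
python3 - <<'E'
from h import *
S=st(6)
E
```

```text
t 31.45 TCP grill [-1.659e-01 -1.000e-04  5.420e-02] tip grill [-0.0381 -0.0001  0.046 ]
F grill mean [-1.78  0.1   1.54  0.02  0.29 -0.01] std [0.39 0.27 0.46 0.04 0.04 0.03] rot err [-0.96 -0.    0.  ] tip px [389.2 325.8] w 0.0176
```

>>> {"api": "arm_command", "payload": {
  "targets": [
    [[0, -5e-05, -0.0005, 0, 0, 0], [0, -5e-05, -0.0005, 0, 0, 0], [0, 0, 0, 0, 0, 0]]
  ]
}}

```text
time: 31.75
ee_pos: [0.4314, -0.294, 0.0542]
eef_rot: [-0.609, -0.347, 0.353, 0.62]
ft_force: [-5.2, 2.6, 3.2]
width: 0.0176
```

```bash
python3 - <<'E'
from h import *
S=st(6)
E
```

```text
t 32.0 TCP grill [-1.653e-01 -1.000e-04  5.410e-02] tip grill [-0.0374 -0.0001  0.0459]
F grill mean [-5.37 -0.17  2.95 -0.01  0.99  0.  ] std [0.35 0.34 0.42 0.02 0.04 0.01] rot err [-1.    0.    0.01] tip px [389.5 325.8] w 0.0173
```

>>> {"api": "arm_command", "payload": {
  "targets": [
    [[0, -0.0003, 0, 0, 0, 0], [0, 0, 0, 0, 0, 0], [0, 0, 0, 0, 0, 0]]
  ]
}}

```text
time: 32.3
ee_pos: [0.4317, -0.2942, 0.0544]
eef_rot: [-0.609, -0.347, 0.353, 0.619]
ft_force: [-2.4, 1.1, -0.5]
width: 0.0176
```

```bash
python3 - <<'E'
from h import *
S=st(8)
E
```

```text
t 32.65 TCP grill [-1.649e-01 -1.000e-04  5.450e-02] tip grill [-0.037  -0.0001  0.0464]
F grill mean [-2.27 -0.02 -1.25 -0.03  0.53  0.01] std [0.56 0.45 0.62 0.03 0.02 0.04] rot err [-0.96  0.    0.  ] tip px [389.7 325.6] w 0.0178
```

>>> {"api": "arm_command", "payload": {
  "targets": [
    [[0, 5e-05, -0.0005, 0, 0, 0], [0, 5e-05, -0.0005, 0, 0, 0], [0, 0, 0, 0, 0, 0]]
  ]
}}

```text
time: 32.95
ee_pos: [0.4322, -0.2945, 0.0543]
eef_rot: [-0.609, -0.347, 0.353, 0.62]
ft_force: [-3.9, 2.5, -0.8]
width: 0.0179
```

```bash
python3 - <<'E'
from h import *
S=st(8,"pics/s14.png"); cv2.imwrite("pics/s14f.png",S["pixels"])
E
```

```text
t 33.3 TCP grill [-0.1643 -0.      0.0543] tip grill [-0.0364 -0.      0.0461]
F grill mean [-4.98 -0.08  0.    0.01  1.04  0.01] std [0.52 0.42 0.66 0.02 0.04 0.02] rot err [-1.01  0.    0.01] tip px [390.  325.7] w 0.0177
```

View pics/s14.png

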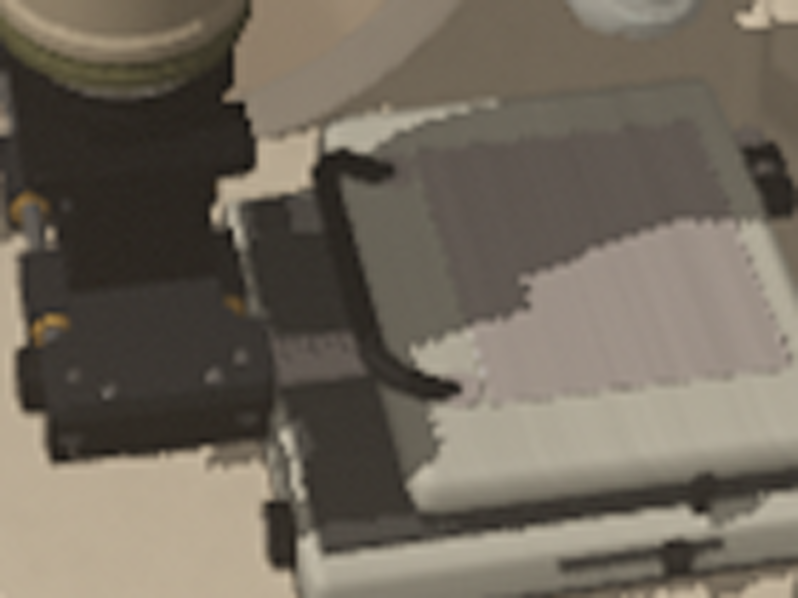

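```bash
python3 - <<'E'
from h import *
S=st(10)
g=lambda a:cv2.cvtColor(a,cv2.COLOR_BGR2GRAY).astype(np.float32)
a0=g(cv2.imread("pics/scene0.png"));b=g(S["pixels"])
for nm,(x0,y0,x1,y1) in dict(lidcorner=(390,337,440,359),lidright=(415,325,465,350),lidrightfront=(384,345,415,360),base=(365,352,450,372)).items():
    M=np.eye(2,3,dtype=np.float32)
    cc,M=cv2.findTransformECC(a0[y0:y1,x0:x1],b[y0:y1,x0:x1],M,cv2.MOTION_TRANSLATION,(3,200,1e-6),None,3); print(nm,M[:,2].round(3),round(cc,4))
up=np.array([0,0,.001]); e=G+GR@[-.07,-.08,.06]; print("px per mm lift",proj(S,e+up)-proj(S,e))
cv2.imwrite("pics/fin.png",S["pixels"])
E
```

```text
t 33.8 TCP grill [-0.1642 -0.      0.0543] tip grill [-0.0364 -0.      0.0461]
F grill mean [-4.98 -0.05 -0.46  0.    1.05  0.01] std [0.28 0.36 0.29 0.03 0.02 0.03] rot err [-1.    0.    0.01] tip px [390.  325.7] w 0.0175
lidcorner [ 0.025 -0.004] 0.9995
lidright [0.025 0.008] 0.9998
lidrightfront [ 2.008 -0.302] 0.9512
base [ 0.033 -0.027] 0.9926
px per mm lift [ 0.02688662 -0.29836299]
```

View pics/fin.png

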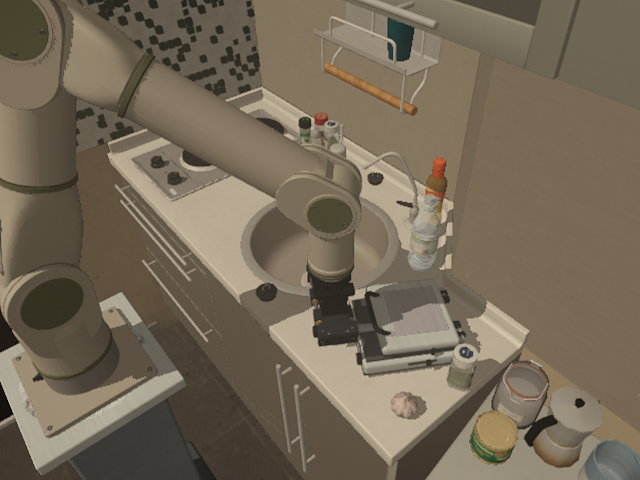

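```bash
python3 - <<'E'
from bench import r
print(r.close_job())
E
```

```text
the job is handed in; nothing more can be done
None
```

I picked up the gauge by its grip, laid the blade on the lower plate, and slid it straight in. I handed the job in at 33.8 s, still holding the gauge snug and still between the plates.

**First attempt jammed:** The push rose to about 19 N along the blade because the gauge was pitching nose-down. It also twisted about 1° nose-up in the pads. So "gently" was not met on that try. I backed out, checked the pitch by touching the plate at two depths, tilted the tool 0.95° to lay the blade flat again, and slid it in a second time with small forces.

**Last checks:**
- **Push:** it held steady at about 5 N, with almost no vertical force from the tool. From the drag, I estimate about 4 N on the upper plate, below the 8 N that shifts the lid.
- **Depth:** the tip is about 34 mm in (give or take 2 mm), which puts the opening at roughly 5 mm.
- **Lid:** two of the three lid areas I compared with the first picture showed no movement, to about 0.1 mm. The third, at the lid's front corner, was a poor match (2 px sideways, 0.3 px vertically). I put that down to the arm's shadow, so it neither confirms nor contradicts the other two.
- **Other objects:** those visible in the last picture look undisturbed. The mug, biscuit box and salt shaker were hidden behind the arm. I did not measure any of them.

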